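Scoop an alignment sphere out of the jar

TASK

Take the scoop from its holder, angle it through the mouth of the white jar, scoop up at least one orange sphere inside and carry it out upright in the scoop, then tip it gently into the blue dish on the stage and stand the scoop upright in its holder again. Do not touch the spheres with the gripper, do not drop them from more than a few centimetres; a sphere you do not deliver stays in the jar, and leave everything else on the table where it is.

Things in the scene. Friction and masses are not known exactly. Their poses are not given: they have to be found in the camera images.
- jar: White round jar with a narrowed neck, clamped to the table (fixed), open on top. Outer diameter 140 mm up to 58 mm high, then sloping in to a 104 mm neck from 74 to 88 mm (its top). Walls 4 mm: inside diameter 132 mm, mouth 96 mm. Inner floor flat, 5 mm above the table. Origin: centre of its underside, z up; its yaw means nothing.
- ball0_center (a point): Centre of an orange alignment sphere, 30 mm diameter, 35 g, that starts on the jar's floor, partly under the shoulder. Polished (friction about 0.2); it rolls freely.
- ball1_center (a point): Centre of the second, identical orange sphere, also in the jar.
- scoop: Steel scoop, red grip, 140 g, upright in the holder. z up the handle, x to its open lip. Origin: underside, mid-width, at the bend of its floor: a flat heel runs back to x = -28 mm and, 20 mm wide, to -35.5 mm; the front floor rises 33 mm at 20 deg to the lip. Floor 2.5 mm thick; bowl 45 mm wide outside, 40 inside; side walls 26 mm high, ending 6 mm short of the lip; back wall at x = -26.5 mm, 30 mm high.
- scoop_grip (a point): Centre of the scoop's red grip, 26 x 22 mm (x, y), 55 mm long; at x = -31.5, z = 132.5 mm in the scoop's frame, same axes. Below it a shaft 8 x 14 mm (x, y) runs down to the heel.
- scoop_lip (a point): Middle of the lip's underside edge, at x = 31, z = 11 mm in the scoop's frame. With the scoop leaned 20 deg lip-down the front floor lies flat on a level surface and a sphere held against a wall can be run onto it; with the scoop upright the sphere rolls back and stays in the bowl.
- holder: Black open-topped box that keeps the scoop, fixed, 88 x 67 mm (x, y) and 60 mm high, walls 5 mm (78 x 57 mm inside), inner floor 5 mm above the table. Origin under its centre, z up. The scoop starts in it upright with its axes parallel to the holder's and its origin at x = +2 mm, y = 0, z = 5 mm.
- stage: Positioning stage, fixed, 110 x 100 mm (x, y) and 40 mm high, carrying the blue dish on its top centre; two 18 mm steel micrometers stick out 30 mm on its +y side. Origin under its centre, z up.
- dish (a point): Centre of the inner floor of the blue dish (44 mm above the table): inside diameter 86 mm, its rim 20 mm above this floor, wall 3 mm.
- bottle: Bystander: a small glass bottle with a red cap, 48 mm diameter, 100 mm tall; origin under its centre.
- lens_mount: Bystander: a black lens mount: 50 x 60 mm foot, steel stem, 60 mm square head reaching 112 mm high; origin under its centre.
- post: Bystander: a steel post with a round 50 mm foot, 105 mm tall; origin under its centre.
- jar_lid: Bystander: the jar's red lid lying flat, 108 mm diameter, 16 mm high; origin under its centre.
- petri: Bystander: an empty shallow glass dish, 86 mm diameter, 16 mm high; origin under its centre.
- driver: Bystander: a screwdriver lying flat, 160 mm long along its x axis; origin under its middle.
- actuator: Bystander: a black motor box 110 x 50 x 45 mm with a steel 28 mm round knob standing 30 mm out of its -x end; origin under the box's centre.
- ball0: The sphere of point ball0_center (its axes turn as it rolls; use the point).
- ball1: The sphere of point ball1_center (its axes turn as it rolls; use the point).
There are look-alikes about, which are no part of the job. What is shaped like the scoop but yellow is not meant.

How it is judged:
By the outcome, as a careful person would: the job done as asked, in the order asked, and still so for the second after the job is handed in, with the robot touching nothing.
It also fails if it takes over 66 s, if anything falls off the work surface, if the arm or the gripper's body presses on something with over 40 N, if the wrist force passes 120 N, or if a joint passes its speed limit or range.

ROBOT

A 6-joint arm with a two-finger parallel gripper is mounted at the origin on the work surface. World frame = base frame: x ahead of the robot, y to its left, z up, the work surface at z = 0. Lengths are in mm, angles in degrees, forces in N, time in s.
With the tool pointing down it reaches from about 350 to 850 mm from the base axis. Payload 8.1 kg.
Tool frame: the origin (TCP) lies at the very end of the fingers, on their centre line; the grasp point (between the pads) lies 19 mm behind it; z points along the fingers, y is the direction in which the jaws open and shut (so a half turn about z gives the same grasp; the last joint's range is limited). The gripper opens to 85 mm and grips with 20 to 120 N. Pads are 22 mm wide; open, the fingers measure 114 mm over their backs; the gripper's body (76 mm by 85 mm) begins 54 mm behind the grasp point. The pads swing forward as they close: fully open they stand 13 mm farther back than shut.
Start: joints at [-73.132, 7.471, 85.268, -0, 87.261, -4.893], TCP at [222.461, -557.24, 231.292] pointing down, gripper open.
Joint ranges: [-169.43, 169.43], [-51.17, 129.36], [1.28, 143.12], [-76.62, 256.62], [0, 156.53], [-152.29, 152.29]. Speed limits (degrees/s): [136.94, 136.94, 159.86, 180, 180, 180].

INTERFACE

Orientations are given as [roll, pitch, yaw] about the fixed x, y, z axes, in that order (R = Rz(yaw) Ry(pitch) Rx(roll)).
In Python, from bench import sensors, viewer, job gives the robot as it stands.
- The arm moves only by the shell command python3 -m pendant 'ROWS' [FORCE]. ROWS is JSON, one flat list of numbers, 5 for each row, row after row: the shift along the world's x, y, z in mm, then the turn about the world's z in rad, then the finger opening in mm, from 0 to 85.4. In form: [x, y, z, twist, hand, x, y, z, twist, hand, ...]. A call has 1 to 12 rows; each row shifts and turns the pose as measured when the row begins; what a row does not reach is not made up. A row lasts 1/12 s, in which the tool goes at most 41.7 mm and 7.16 degrees, less where a joint would pass 70% of its speed; a pose out of reach is approached as far as the arm can. A call with a gripper value outside its range is refused whole. The fingers move at their own pace and stop on an object; FORCE is the grip in N (left out, the last holds). Time passes only in rows, so rows that do not move let the fingers close. It gives the time, the measured TCP pose, the force and the opening at its end, in the units of the state.
- sensors.sense(): the state, without advancing time (a new reading comes with each control period).
- viewer.snapshot(name): name is "side" or "top" or "wrist"; returns a dict with "frame" (384x512x3 uint8, blue, green, red), "z_map" (384x512 float32, mm along the optical axis (not along the pixel's ray), 0 where there is no reading), "fx", "fy", "cx", "cy" (pixels), "view" (4x4, takes a point from world to camera coordinates). Camera axes: x right, y down, z forward; pixel columns grow to the right and rows downward; lengths in mm; the calibration is good to about 2 mm. A picture is of the moment at which its call begins.
- job.hand_in(): hands the job in, once; it reports no verdict.
The state is a dict: "time": time; "joint_pos": joint angles; "qd": joint speeds; "joint_efforts": joint torques, N m; "tool_pos": TCP position; "tcp_rot": TCP orientation; "ft_force": force on the tool from outside, world axes, zero at the start; "wrist_torque": the same for the moment, N m; "finger_gap": finger opening in mm.
Only numpy, scipy, OpenCV 4.12 (cv2) and the standard library are available. Lean on these libraries where they do the work, as an engineer would, in place of code of your own. Each camera call takes 0.05 s, during which the arm holds its last target.

## Working session

There is one attempt and no reset: what is moved stays moved. The work goes in short steps, Python scripts to look and compute and a shell command to move; the robot and the scene stay as the last step left them, time stands still between calls to the robot, and variables do not carry over. Pictures are saved under pics/ and viewed, and the job is handed in when it is done.

```bash
mkdir -p pics; ls; cat > h.py <<'E'
import numpy as np, cv2
from bench import sensors, viewer, job
def snap(n,tag):
    s=viewer.snapshot(n); np.savez(f'pics/{tag}.npz',**s); cv2.imwrite(f'pics/{tag}.png',s['frame']); return s
def load(tag): return np.load(f'pics/{tag}.npz')
def world(s,u,v,z=None):
    V=np.array(s['view']);R=V[:3,:3];t=V[:3,3]
    d=np.array([(u-s['cx'])/s['fx'],(v-s['cy'])/s['fy'],1.]);c=-R.T@t;w=R.T@d
    if z is None: return c+w*s['z_map'][int(round(v)),int(round(u))]
    return c+w*(z-c[2])/w[2]
def proj(s,p):
    V=np.array(s['view']);q=V[:3,:3]@np.array(p)+V[:3,3]
    return q[0]/q[2]*s['fx']+s['cx'],q[1]/q[2]*s['fy']+s['cy']
E
python3 - <<'E'
from h import *
for n in('side','top','wrist'):
    s=snap(n,n+'0'); V=np.array(s['view']); print(n,s['fx'],s['cx'],s['cy'],(-V[:3,:3].T@V[:3,3]).round(),V[2,:3].round(2))
st=sensors.sense();print(st)
E
```

```text
pics
side 400.7271071962095 254.09715462313662 187.84952774246037 [353. 670. 902.] [ 0.2  -0.65 -0.73]
top 420.65812882100937 256.04394129902596 196.72530491508303 [ 325.  -28. 1195.] [ 0.24 -0.01 -0.97]
wrist 281.50971031920557 254.89421906938543 192.67025819024357 [ 286. -533.  373.] [-0.25 -0.1  -0.96]
{'time': 0.15, 'joint_pos': array([-7.31306552e+01,  7.50562060e+00,  8.53178793e+01, -6.86596808e-07,
        8.72625700e+01, -4.89418759e+00]), 'qd': array([ 0.08031543, -0.11973365, -0.2214538 ,  0.03927278, -0.01220075,
       -0.01150319]), 'joint_efforts': array([ 1.24420774e-03, -5.70063293e+01, -5.01159310e+01, -1.12867565e-04,
        9.59647325e-03,  3.94405890e-05]), 'tool_pos': array([ 222.3445245 , -556.79621325,  230.45259626]), 'tcp_rot': array([-1.79914244e+02, -7.34244403e-03,  2.17635269e+01]), 'ft_force': array([-0.1252603 ,  0.18720563, -0.2723478 ]), 'wrist_torque': array([-0.03599099,  0.01361752, -0.02002277]), 'finger_gap': 85.51700538241641}
```

View pics/side0.png

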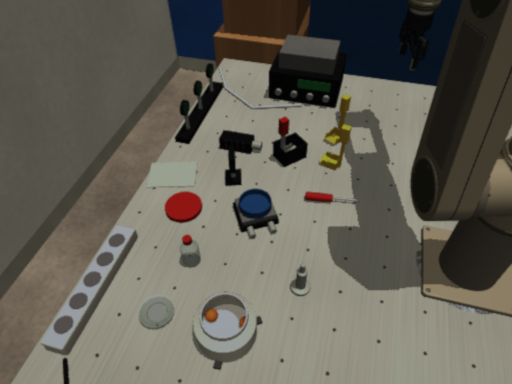

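View pics/top0.png

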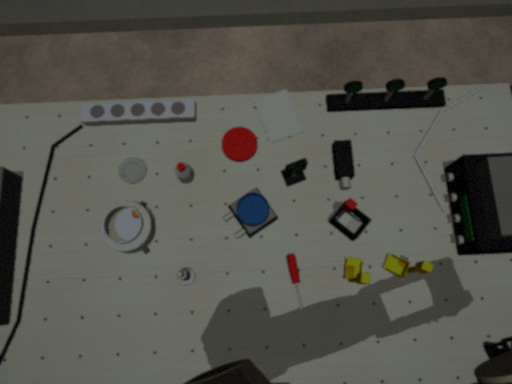

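```bash
python3 - <<'E'
from h import *
a=load('side0')['frame'];b=load('top0')['frame']
cs=[(a,284,135),(b,350,215),(a,225,318),(b,128,226),(b,253,210),(a,256,208)]
o=[cv2.resize(i[y-35:y+35,x-35:x+35],(260,260),interpolation=cv2.INTER_CUBIC) for i,x,y in cs]
im=np.vstack([np.hstack(o[:3]),np.hstack(o[3:])]);cv2.imwrite('pics/crop0.png',np.clip(im*1.5,0,255).astype('uint8'))
E
```

```text
(no output)
```

View pics/crop0.png

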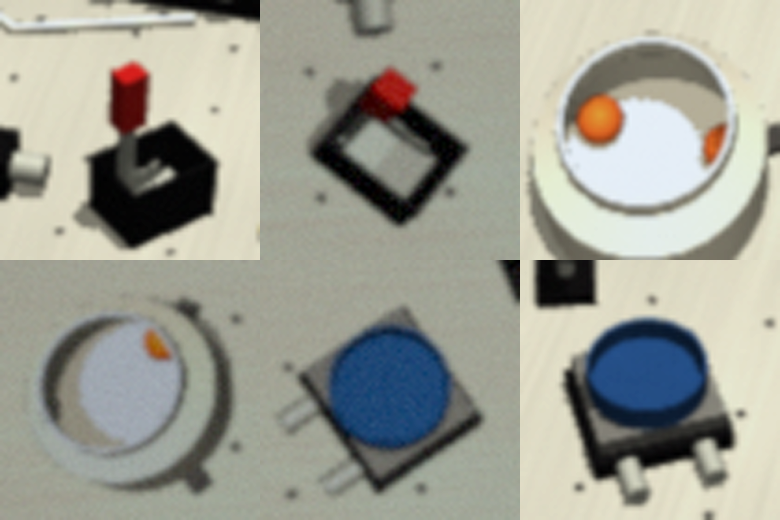

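```bash
python3 - <<'E'
from h import *
def ray(s,u,v):
    V=np.array(s['view']);R=V[:3,:3];c=-R.T@V[:3,3];d=R.T@np.array([(u-s['cx'])/s['fx'],(v-s['cy'])/s['fy'],1.]);return c,d/np.linalg.norm(d)
def tri(a,b):
    (c1,d1),(c2,d2)=a,b
    A=np.array([d1,-d2]).T;t=np.linalg.lstsq(A,c2-c1,rcond=None)[0]
    p,q=c1+t[0]*d1,c2+t[1]*d2;return (p+q)/2,np.linalg.norm(p-q)
S,T=load('side0'),load('top0')
def mask(s,lo,hi,roi):
    h=cv2.cvtColor(s['frame'],cv2.COLOR_BGR2HSV);m=cv2.inRange(h,lo,hi);z=np.zeros_like(m);x0,y0,x1,y1=roi;z[y0:y1,x0:x1]=m[y0:y1,x0:x1];return z
def cen(m):
    v,u=np.nonzero(m);return u.mean(),v.mean(),len(u)
# grip
a=cen(mask(S,(0,150,60),(8,255,255),(270,110,300,145)));b=cen(mask(T,(0,150,50),(8,255,255),(335,190,365,220)))
print('grip',a,b,tri(ray(S,*a[:2]),ray(T,*b[:2])))
# top face of grip in side (bright)
# balls
m=mask(S,(5,150,100),(20,255,255),(190,290,260,350));n,l,st,c=cv2.connectedComponentsWithStats(m);print('balls side',st[1:],c[1:])
for i in range(1,n):
    print(world(S,*c[i],20).round(1))
m=mask(T,(5,120,80),(20,255,255),(100,195,160,250));n,l,st,c=cv2.connectedComponentsWithStats(m);print('balls top',st[1:],c[1:])
for i in range(1,n): print(world(T,*c[i],20).round(1))
# dish blue
a=cen(mask(T,(100,120,40),(125,255,255),(230,185,280,235)));print('dish',a,world(T,a[0],a[1],64).round(1),world(T,a[0],a[1],44).round(1))
a=cen(mask(S,(100,120,30),(125,255,255),(230,180,285,235)));print('dishS',a,world(S,a[0],a[1],64).round(1),world(S,a[0],a[1],44).round(1))
# depth based: points within height bands
def cloud(s):
    v,u=np.mgrid[0:384,0:512];z=s['z_map'];V=np.array(s['view']);P=np.stack([(u-s['cx'])/s['fx']*z,(v-s['cy'])/s['fy']*z,z],-1)-V[:3,3];return P@V[:3,:3]
for nm,s in(('S',S),('T',T)):
    P=cloud(s);ok=s['z_map']>0
    np.save(f'pics/cloud{nm}.npy',P)
    for name,u0,v0,r,z0,z1 in (('jar',128,226,38,80,96),('holder',350,218,30,55,65),('dish',253,210,30,60,68),('stage',253,210,40,37,43),('griptop',350,205,20,155,175)):
        c=world(T,u0,v0,z0)
        k=ok&(P[...,2]>z0)&(P[...,2]<z1)&(np.hypot(P[...,0]-c[0],P[...,1]-c[1])<110)
        q=P[k][:,:2]; print(nm,name,len(q), q.mean(0).round(1) if len(q) else '', (cv2.minEnclosingCircle(q.astype('f4')) if len(q)>3 else ''),(cv2.minAreaRect(q.astype('f4')) if len(q)>3 else ''))
print('corners', [world(T,350-35+x/260*70,215-35+y/260*70,60).round(1) for x,y in((52,150),(142,222),(207,150))])
E
```

```text
grip (np.float64(283.9347826086956), np.float64(121.30434782608695), 46) (np.float64(350.4415584415584), np.float64(203.93506493506493), 77) (array([ 546.64681144, -276.69795235,  157.37235918]), np.float64(2.559158442465609))
balls side [[205 309  12  12 113]
 [240 318   5   8  28]] [[210.9380531  314.5840708 ]
 [241.60714286 321.10714286]]
[580.3 299.2  20. ]
[506.8 295.2  20. ]
balls top [[132 211   6   6  24]] [[134.41666667 213.75      ]]
[577.8 307.4  20. ]
dish (np.float64(252.3292231812577), np.float64(209.0924784217016), 811) [566.2 -28.5  64. ] [570.5 -28.5  44. ]
dishS (np.float64(254.79775280898878), np.float64(203.24719101123594), 712) [564.4 -19.6  64. ] [569.4 -36.1  44. ]
S jar 376 [536.1 322.1] ((536.7620849609375, 319.4615783691406), 52.3648796081543) ((537.2021484375, 319.7173156738281), (101.51026153564453, 103.3470230102539), 16.450992584228516)
S holder 183 [ 525.7 -295.1] ((526.8482666015625, -300.14569091796875), 54.98984909057617) ((525.9810180664062, -300.11187744140625), (91.83257293701172, 69.6834716796875), 47.177059173583984)
S dish 139 [567.5 -31.1] ((5
[... 888 characters left out ...]
8886719), 47.665122985839844)
T dish 115 [569.4 -30.5] ((568.9459838867188, -30.4619140625), 45.980873107910156) ((569.449462890625, -30.485790252685547), (88.26437377929688, 90.51809692382812), 87.9322280883789)
T stage 333 [561.9 -30.8] ((568.1878662109375, -28.915903091430664), 65.30655670166016) ((569.0381469726562, -30.255348205566406), (99.9497299194336, 90.067626953125), 31.776460647583008)
T griptop 97 [ 547.3 -276.2] ((547.735595703125, -276.310302734375), 15.056497573852539) ((547.9048461914062, -276.7288818359375), (25.420814514160156, 22.185420989990234), 50.45620346069336)
corners [array([ 525.6, -236.8,   60. ]), array([ 469.4, -297.7,   60. ]), array([ 520.3, -351. ,   60. ])]
```

```bash
python3 -m pendant '[27,23,0,0.04,85,27,23,0,0.04,85,27,23,0,0.04,85,27,23,0,0.04,85,27,23,0,0.04,85,27,23,0,0.04,85,27,23,0,0.04,85,27,23,0,0.04,85,27,23,0,0.04,85,27,23,0,0.04,85,27,23,0,0.04,85,0,0,0,0,85]' 25
```

```text
time: 1.15
tool_pos: [525.9, -289.3, 225.6]
tcp_rot: [-179.6, 0.0, 47.8]
ft_force: [0.3, -0.2, -0.4]
finger_gap: 84.8
```

```bash
python3 -m pendant '[11,6,0,-0.004,85,10,6,0,-0.004,85,0,0,0,0,85]'; python3 - <<'E'
from h import *
s=snap('wrist','w1');t=sensors.sense();print(t['tool_pos'],t['tcp_rot'],t['time'])
v,u=np.mgrid[0:384,0:512];z=s['z_map'];V=np.array(s['view']);P=(np.stack([(u-s['cx'])/s['fx']*z,(v-s['cy'])/s['fy']*z,z],-1)-V[:3,3])@V[:3,:3]
for z0,z1 in((158,172),(55,66)):
    k=(P[...,2]>z0)&(P[...,2]<z1)&(z>0)&(np.hypot(P[...,0]-527,P[...,1]+300)<75)
    q=P[k][:,:2].astype('f4');print(len(q),cv2.minAreaRect(q) if len(q)>3 else '')
E
```

```text
time: 1.4
tool_pos: [548.8, -274.0, 224.2]
tcp_rot: [-179.4, 0.0, 47.5]
ft_force: [1.3, -0.1, 0.0]
finger_gap: 85.1
[ 547.99713997 -274.63232721  224.1333995 ] [-1.79414021e+02  7.98203926e-02  4.75255284e+01] 1.45
938 ((548.7459716796875, -277.13848876953125), (25.42894172668457, 21.752805709838867), 47.35385513305664)
1260 ((528.1361694335938, -299.1070251464844), (88.80231475830078, 67.13256072998047), 47.465538024902344)
```

View pics/w1.png

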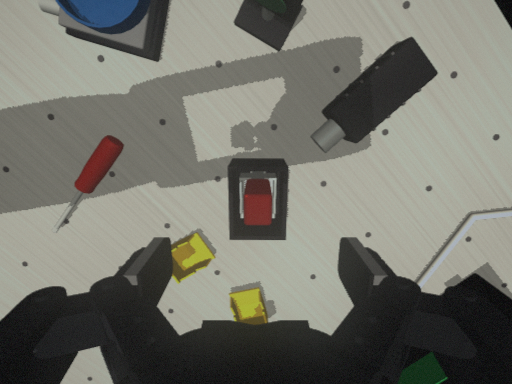

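```bash
python3 -m pendant '[0.5,-2.5,-18,0,85,0,0,-18,0,85,0,0,-18,0,85,0,0,-18,0,85,0,0,-17,0,85,0,0,-13,0,85,0,0,0,0,85]'
```

```text
time: 2.03
tool_pos: [544.1, -283.6, 119.9]
tcp_rot: [-179.6, 0.2, 47.2]
ft_force: [-0.2, 0.4, -1.4]
finger_gap: 84.7
```

```bash
python3 -m pendant '[3,4,-1,0,85,1.5,2.5,-1,0,85,0,0,0,0,60,0,0,0,0,40]'
```

```text
time: 2.37
tool_pos: [548.6, -278.2, 119.7]
tcp_rot: [-179.7, 0.2, 47.0]
ft_force: [0.1, -0.2, 0.9]
finger_gap: 63.5
```

```bash
python3 -m pendant '[0,0,0,0,0,0,0,0,0,0,0,0,0,0,0,0,0,0,0,0,0,0,0,0,0,0,0,0,0,0]' 40
```

```text
time: 2.87
tool_pos: [550.5, -278.8, 123.0]
tcp_rot: [-180.0, 0.2, 47.1]
ft_force: [-0.6, -0.1, -1.8]
finger_gap: 21.8
```

```bash
python3 -m pendant '[0,0,8,0,0,0,0,15,0,0,0,0,20,0,0,0,0,20,0,0,0,0,20,0,0,0,0,20,0,0,0,0,15,0,0,0,0,10,0,0,0,0,0,0,0]' 40; python3 - <<'E'
from h import *
s=snap('side','s2')
P=None
cv2.imwrite('pics/s2c.png',cv2.resize(s['frame'][20:220,200:440],(720,600)))
E
```

```text
time: 3.62
tool_pos: [547.0, -276.9, 257.0]
tcp_rot: [-179.6, 0.2, 47.1]
ft_force: [0.5, -0.5, -1.2]
finger_gap: 21.4
```

View pics/s2c.png

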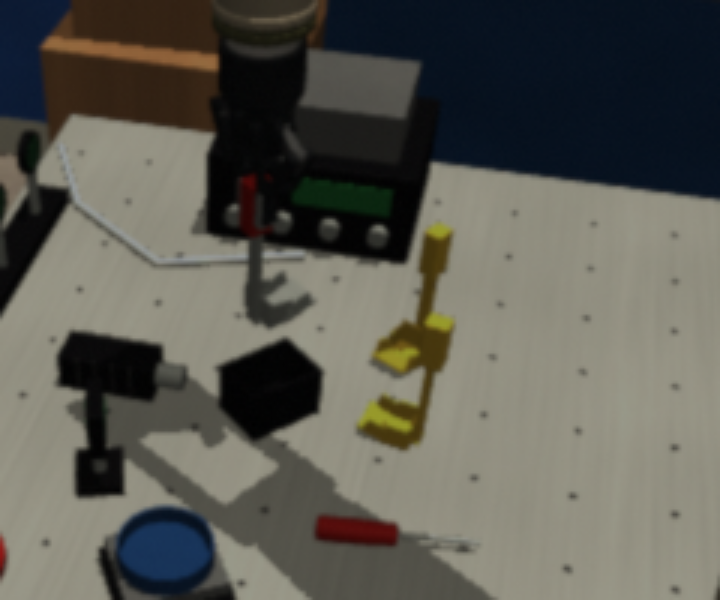

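```bash
python3 -m pendant '[-2,28,0,0.085,0,-2,28,0,0.085,0,-2,28,0,0.085,0,-2,28,0,0.085,0,-2,28,0,0.085,0,-2,28,0,0.085,0,-2,28,0,0.085,0,-2,28,0,0.085,0,-2,28,0,0.085,0,-2,28,0,0.085,0,-2,28,0,0.085,0,-2,28,0,0.085,0]' 40
```

```text
time: 4.67
tool_pos: [511.4, 68.4, 236.4]
tcp_rot: [-178.2, 0.2, 107.6]
ft_force: [0.1, 0.7, -2.2]
finger_gap: 21.7
```

```bash
python3 -m pendant '[1,26,3,0.082,0,1,26,3,0.082,0,1,26,3,0.082,0,1,26,3,0.082,0,1,25,3,0.082,0,1,25,3,0.082,0,1,25,3,0.082,0,1,24,2,0.082,0,1,20,2,0.082,0,1,14,2,0.062,0,0,4,0,0.02,0,0,0,0,0,0]' 40
```

```text
time: 5.67
tool_pos: [509.3, 325.3, 242.7]
tcp_rot: [-176.8, -0.7, 157.6]
ft_force: [0.5, 0.1, -1.6]
finger_gap: 21.6
```

```bash
python3 -m pendant '[-2,4,0,-0.03,0,-2,4,0,-0.01,0,0,1,0,0,0,0,0,0,0,0]' 40;  python3 - <<'E'
from h import *
s=snap('side','s3');t=sensors.sense();print(t['tool_pos'],t['tcp_rot'],t['joint_pos'])
snap('top','t3')
cv2.imwrite('pics/s3c.png',cv2.resize(s['frame'][190:370,130:330],(666,600),interpolation=cv2.INTER_CUBIC))
E
```

```text
time: 6.0
tool_pos: [504.0, 331.2, 238.7]
tcp_rot: [-176.4, -0.8, 154.8]
ft_force: [0.0, 0.0, -1.0]
finger_gap: 21.7
[504.04793959 331.1172605  238.69088433] [-176.40832069   -0.84053518  154.8484284 ] [ 29.28400827  11.2297731   80.4086964   -1.4060544   91.77171104
 -35.59241009]
```

View pics/s3c.png

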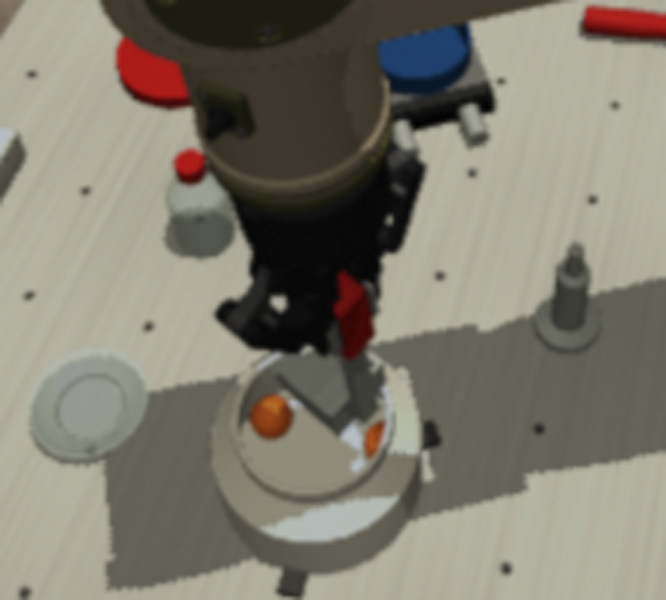

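View pics/t3.png

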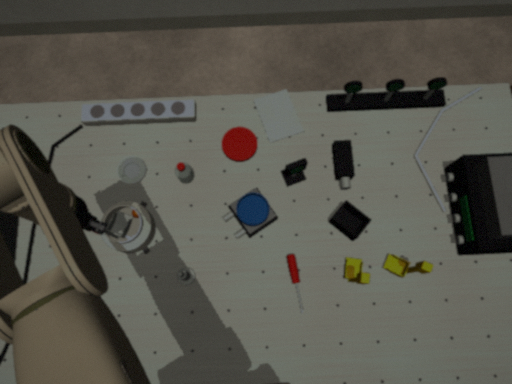

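```bash
cat >> h.py <<'E'
from scipy.spatial.transform import Rotation as Ro
JAR=np.array([538.3,319.3]);L=117.
def scoop(ang=0,yaw=None):
    "scoop origin, given pivot ang (lip-down deg rel. tool)"
    t=sensors.sense();R=Ro.from_euler('xyz',t['tcp_rot'],degrees=True).as_matrix()
    g=t['tool_pos']-R[:,2]*19  # grip centre
    S=R@np.diag([-1,1,-1.])@Ro.from_euler('y',ang,degrees=True).as_matrix()
    o=g+S@np.array([31.5,0,-(L+19-3.5)+0]); lip=o+S@np.array([31,0,11])
    psi=np.radians(t['tcp_rot'][2]-180);c,s=np.cos(psi),np.sin(psi)
    f=lambda p:np.round([c*(p[0]-JAR[0])+s*(p[1]-JAR[1]),-s*(p[0]-JAR[0])+c*(p[1]-JAR[1]),p[2]],1)
    print('t',t['time'],'tcp',t['tool_pos'].round(1),t['tcp_rot'].round(1),'F',t['ft_force'].round(1),'gap',round(t['finger_gap'],1))
    print('jarframe psi',round(np.degrees(psi),1),'origin',f(o),'lip',f(lip),'tcp',f(t['tool_pos']),'xdir',[round(c,3),round(s,3)])
E
python3 -c "
from h import *
scoop()"
python3 -m pendant '[2,4,-16,0,0,1,3,-18,0,0,1,2,-18,0,0,0,0,0,0,0]' 40;python3 -c "
from h import *
scoop()"
```

```text
t 6.1 tcp [504.2 331.2 238.9] [-176.4   -0.8  154.9] F [-0.2  0.1 -1.8] gap 21.5
jarframe psi -25.1 origin [ -6.1 -10.8 125.2] lip [ 25.1 -10.1 135.8] tcp [-35.9  -3.7 238.9] xdir [np.float64(0.905), np.float64(-0.425)]
time: 6.43
tool_pos: [510.4, 338.9, 188.2]
tcp_rot: [-176.7, -0.6, 154.7]
ft_force: [-0.4, -0.3, -3.7]
finger_gap: 21.4
t 6.4333 tcp [510.4 338.9 188.2] [-176.7   -0.6  154.7] F [-0.4 -0.3 -3.7] gap 21.4
jarframe psi -25.3 origin [-3.3 -0.7 74.6] lip [27.8 -0.1 85.2] tcp [-33.6   5.9 188.2] xdir [np.float64(0.904), np.float64(-0.427)]
```

```bash
python3 -m pendant '[-1,0,-16,0,0,-1,0,-16,0,0,0,0,-16,0,0,0,0,-8,0,0,0,0,0,0,0]' 40;python3 - <<'E'
from h import *
scoop()
s=snap('side','s4')
cv2.imwrite('pics/s4c.png',cv2.resize(s['frame'][240:370,160:300],(646,600),interpolation=cv2.INTER_CUBIC))
E
```

```text
time: 6.85
tool_pos: [510.4, 337.4, 135.0]
tcp_rot: [-176.8, -0.4, 154.6]
ft_force: [0.3, -0.3, -2.3]
finger_gap: 21.9
t 6.85 tcp [510.4 337.4 135. ] [-176.8   -0.4  154.6] F [ 0.3 -0.3 -2.3] gap 21.9
jarframe psi -25.4 origin [-2.4 -1.8 21.4] lip [28.7 -1.2 32.1] tcp [-33.    4.4 135. ] xdir [np.float64(0.904), np.float64(-0.428)]
```

View pics/s4c.png

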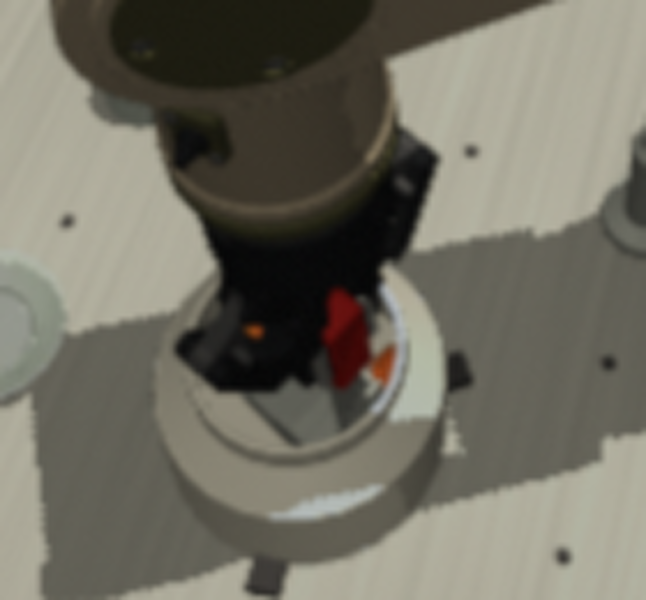

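```bash
python3 -m pendant '[-1,0,-8,0,0,-1,0,-5,0,0,0,0,-3,0,0]' 40;python3 - <<'E'
from h import *
scoop()
s=snap('wrist','w4')
E
```

```text
time: 7.15
tool_pos: [510.8, 338.5, 123.4]
tcp_rot: [-177.2, -0.2, 154.6]
ft_force: [-6.2, -2.4, 29.9]
finger_gap: 21.4
t 7.15 tcp [510.8 338.5 123.4] [-177.2   -0.2  154.6] F [-6.2 -2.4 29.9] gap 21.4
jarframe psi -25.4 origin [-2.  -0.1  9.9] lip [29.1  0.4 20.8] tcp [-33.    5.5 123.4] xdir [np.float64(0.903), np.float64(-0.429)]
```

View pics/w4.png

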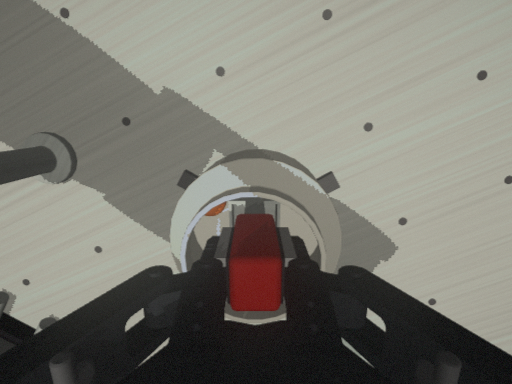

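```bash
python3 -m pendant '[3,-1.5,1,0,0,4,-2,0,0,0,4,-2,0,0,0]' 25;python3 - <<'E'
from h import *
scoop()
E
python3 -m pendant '[4,-2,0,0,0,4,-2,0,0,0,4,-2,0,0,0]' 20;python3 - <<'E'
from h import *
scoop()
E
```

```text
time: 7.45
tool_pos: [521.6, 333.9, 125.7]
tcp_rot: [-177.2, -0.3, 154.7]
ft_force: [-2.9, 1.3, -0.1]
finger_gap: 21.3
t 7.45 tcp [521.6 333.9 125.7] [-177.2   -0.3  154.7] F [-2.9  1.3 -0.1] gap 21.3
jarframe psi -25.3 origin [ 9.6  0.6 12.1] lip [40.7  1.1 23. ] tcp [-21.3   6.1 125.7] xdir [np.float64(0.904), np.float64(-0.428)]
time: 7.7
tool_pos: [533.9, 328.1, 126.0]
tcp_rot: [-177.2, -0.4, 154.7]
ft_force: [-3.5, 0.8, 3.3]
finger_gap: 21.3
t 7.7 tcp [533.9 328.1 126. ] [-177.2   -0.4  154.7] F [-3.5  0.8  3.3] gap 21.3
jarframe psi -25.3 origin [22.9  0.6 12.4] lip [53.9  1.1 23.1] tcp [ -7.8   6.1 126. ] xdir [np.float64(0.904), np.float64(-0.427)]
```

```bash
python3 - <<'E'
from h import *
s=snap('side','s5');w=snap('wrist','w5')
a=cv2.resize(s['frame'][250:360,170:290],(400,367),interpolation=cv2.INTER_CUBIC)
b=cv2.resize(w['frame'][130:330,150:368],(400,367),interpolation=cv2.INTER_CUBIC)
cv2.imwrite('pics/c5.png',np.hstack([a,b]))
E
```

```text
(no output)
```

View pics/c5.png

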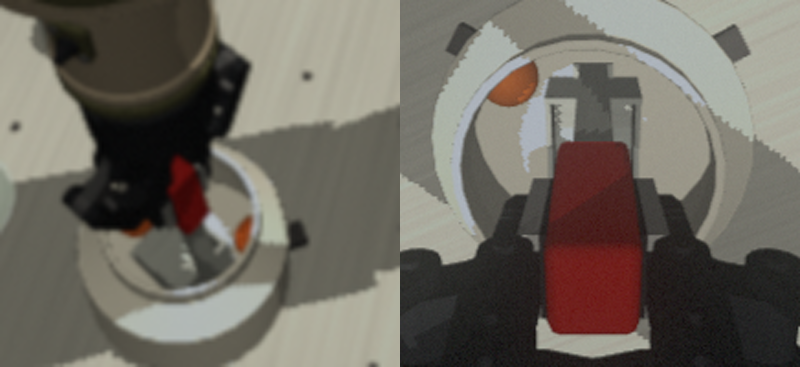

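```bash
cat >> h.py <<'E'
def cloud(s):
    v,u=np.mgrid[0:384,0:512];z=s['z_map'];V=np.array(s['view']);P=np.stack([(u-s['cx'])/s['fx']*z,(v-s['cy'])/s['fy']*z,z],-1)-V[:3,3];return P@V[:3,:3]
def tilt(s):
    "lip-down tilt in world from the red grip's back face seen by wrist cam; also heel point"
    t=sensors.sense();psi=np.radians(t['tcp_rot'][2]-180);c,sn=np.cos(psi),np.sin(psi)
    P=cloud(s);h=cv2.cvtColor(s['frame'],cv2.COLOR_BGR2HSV);m=((h[...,0]<8)|(h[...,0]>172))&(h[...,1]>140)&(s['z_map']>0)
    m[:100]=0; d=P-t['tool_pos'];m&=np.linalg.norm(d[...,:2],axis=-1)<60
    m=cv2.erode(m.astype('uint8'),np.ones((3,3)))>0
    q=P[m];X=c*(q[:,0]-JAR[0])+sn*(q[:,1]-JAR[1]);Z=q[:,2]
    # back edge profile: for each height bin take the median of X over back face
    best=None;rng=np.random.default_rng(0)
    A=np.c_[q,np.ones(len(q))]
    for _ in range(300):
        i=rng.choice(len(q),3,replace=False);n=np.cross(q[i[1]]-q[i[0]],q[i[2]]-q[i[0]]);l=np.linalg.norm(n)
        if l<20: continue
        n/=l
        if abs(n[2])>0.75: continue
        k=abs((q-q[i[0]])@n)<1.2
        if best is None or k.sum()>best.sum(): best=k
    p=q[best];n=np.linalg.svd(p-p.mean(0))[2][2];nx=c*n[0]+sn*n[1];ny=-sn*n[0]+c*n[1];nz=n[2]
    if nx>0: nx,ny,nz=-nx,-ny,-nz
    th=np.degrees(np.arctan2(nz,-nx));print('tilt world',round(th,1),'n',np.round([nx,ny,nz],2),best.sum(),len(q),'face centre X,Z',(c*(p.mean(0)[0]-JAR[0])+sn*(p.mean(0)[1]-JAR[1])).round(1),p.mean(0)[2].round(1))
    return th
E
python3 - <<'E'
from h import *
s=load('w5');tilt(s)
s=load('w4');
E
```

```text
tilt world 9.0 n [-0.99  0.01  0.16] 1333 3324 face centre X,Z -18.6 158.2
```

```bash
python3 -m pendant '[4,-2,-0.5,0,0,4,-2,-0.5,0,0,4,-2,-0.5,0,0]' 20;python3 - <<'E'
from h import *
s=snap('wrist','w6');scoop(tilt(s))
E
python3 -m pendant '[4,-2,-0.5,0,0,4,-2,-0.5,0,0,4,-2,-0.5,0,0]' 20;python3 - <<'E'
from h import *
s=snap('wrist','w7');scoop(tilt(s))
E
```

```text
time: 8.05
tool_pos: [547.3, 321.9, 126.2]
tcp_rot: [-177.3, -0.3, 154.7]
ft_force: [-4.0, 0.7, 3.2]
finger_gap: 21.6
tilt world 13.8 n [-0.97  0.02  0.24] 2212 4014 face centre X,Z -5.6 154.1
t 8.1 tcp [548.1 321.5 126.2] [-177.3   -0.3  154.7] F [-2.9  0.3  4. ] gap 21.6
jarframe psi -25.3 origin [6.3 0.7 9.1] lip [39.   0.8 12.2] tcp [  7.9   6.1 126.2] xdir [np.float64(0.904), np.float64(-0.428)]
time: 8.35
tool_pos: [561.0, 315.4, 125.3]
tcp_rot: [-177.4, -0.3, 154.7]
ft_force: [-4.1, 0.5, 4.6]
finger_gap: 21.6
tilt world 19.0 n [-0.95  0.01  0.32] 3079 4677 face centre X,Z 9.0 152.2
t 8.4 tcp [561.8 314.9 125.2] [-177.4   -0.2  154.7] F [-2.2  0.5  4.7] gap 21.6
jarframe psi -25.3 origin [9.5 0.8 8.8] lip [42.3  0.8  9. ] tcp [ 23.2   6.1 125.2] xdir [np.float64(0.904), np.float64(-0.428)]
```

```bash
python3 -m pendant '[0,0,-0.5,0,0,0,0,-0.5,0,0,2.7,-1.3,-1,0,0,2.7,-1.3,-1,0,0,2.7,-1.3,-1,0,0]' 120;python3 - <<'E'
from h import *
s=snap('wrist','w8');scoop(tilt(s))
s=snap('side','s8');cv2.imwrite('pics/c8.png',cv2.resize(s['frame'][250:360,170:290],(600,550),interpolation=cv2.INTER_CUBIC))
E
```

```text
time: 8.82
tool_pos: [569.4, 311.9, 125.0]
tcp_rot: [-177.4, -0.4, 154.7]
ft_force: [-8.2, -0.3, 12.5]
finger_gap: 20.5
tilt world 21.9 n [-0.93  0.02  0.37] 3322 4858 face centre X,Z 18.1 152.4
t 8.8667 tcp [569.7 311.7 125. ] [-177.4   -0.4  154.7] F [-9.8  0.9 12.7] gap 20.7
jarframe psi -25.3 origin [10.7  1.4  9.6] lip [43.6  1.3  8. ] tcp [ 31.7   6.6 125. ] xdir [np.float64(0.904), np.float64(-0.428)]
```

View pics/c8.png

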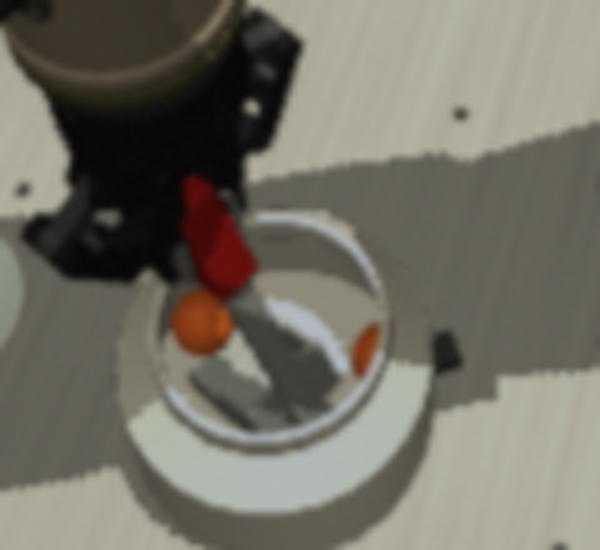

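```bash
python3 -m pendant '[1.8,-0.9,-2,0,0,1.8,-0.9,-2,0,0,1.8,-0.9,-1.5,0,0,1.8,-0.9,-1.5,0,0]' 120;python3 - <<'E'
from h import *
s=snap('wrist','w9');scoop(tilt(s))
E
```

```text
time: 9.25
tool_pos: [576.5, 309.1, 124.9]
tcp_rot: [-177.5, -0.4, 154.7]
ft_force: [-9.0, 0.6, 13.9]
finger_gap: 20.8
tilt world 24.7 n [-0.91  0.02  0.42] 3422 4825 face centre X,Z 25.6 152.8
t 9.3 tcp [576.5 309.  124.9] [-177.5   -0.5  154.7] F [-10.1   0.2  13.9] gap 21.1
jarframe psi -25.3 origin [11.3  2.  10.6] lip [44.   1.9  7.4] tcp [ 38.9   7.  124.9] xdir [np.float64(0.904), np.float64(-0.427)]
```

```bash
python3 -m pendant '[-2.7,1.3,-1.5,0,0,-2.7,1.3,-1.5,0,0,-2.7,1.3,-1,0,0,-2.2,1,-1,0,0]' 30;python3 - <<'E'
from h import *
s=snap('wrist','w10');scoop(tilt(s))
s=snap('side','s10');cv2.imwrite('pics/c10.png',cv2.resize(s['frame'][250:360,170:290],(600,550),interpolation=cv2.INTER_CUBIC))
E
```

```text
time: 9.63
tool_pos: [572.1, 311.2, 125.0]
tcp_rot: [-177.7, 0.2, 154.6]
ft_force: [2.2, -3.2, 5.2]
finger_gap: 20.8
tilt world 23.0 n [-0.92  0.02  0.39] 3422 4843 face centre X,Z 20.4 152.2
t 9.6833 tcp [572.  311.3 124.9] [-177.7    0.2  154.6] F [ 2.7 -2.9  5.7] gap 21.2
jarframe psi -25.4 origin [11.5  2.6  9.7] lip [44.3  2.5  7.8] tcp [ 33.9   7.3 124.9] xdir [np.float64(0.903), np.float64(-0.429)]
```

View pics/c10.png

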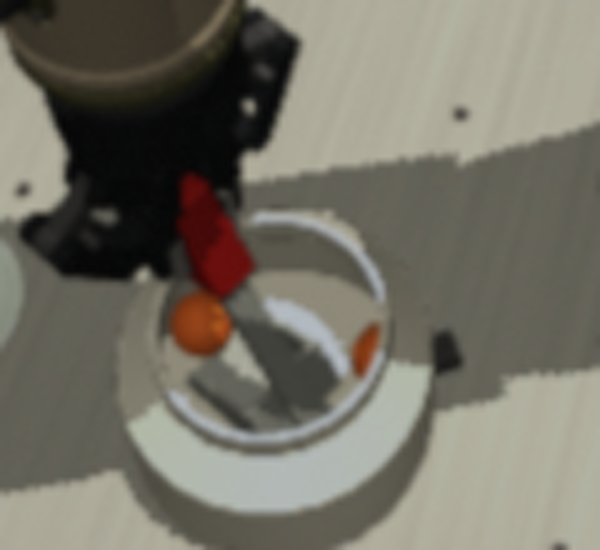

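```bash
cat >> h.py <<'E'
def balls(s,roi=(190,290,260,350)):
    h=cv2.cvtColor(s['frame'],cv2.COLOR_BGR2HSV);m=cv2.inRange(h,(5,150,90),(20,255,255));z=np.zeros_like(m);x0,y0,x1,y1=roi;z[y0:y1,x0:x1]=m[y0:y1,x0:x1]
    P=cloud(s);V=np.array(s['view']);n,l,st,c=cv2.connectedComponentsWithStats(z)
    for i in range(1,n):
        q=P[(l==i)&(s['z_map']>0)]
        if len(q)<8: continue
        A=np.c_[2*q,np.ones(len(q))]
        # centre from fixed radius 15: least squares
        from scipy.optimize import least_squares
        cam=-V[:3,:3].T@V[:3,3];d=q.mean(0)-cam;d/=np.linalg.norm(d)
        r=least_squares(lambda p:np.linalg.norm(q-p,axis=1)-15,q.mean(0)+10*d,loss='soft_l1')
        p=r.x;e=p[:2]-JAR;print('ball',st[i],c[i].round(1),p.round(1),'rel',e.round(1),'r',np.hypot(*e).round(1),'ang',np.degrees(np.arctan2(e[1],e[0])).round(1),'rms',np.sqrt(np.mean(r.fun**2)).round(2))
E
python3 - <<'E'
from h import *
for t in('side0','s8','s10'): balls(load(t))
E
```

```text
ball [205 309  12  12 116] [210.9 314.7] [579.  298.6  19.6] rel [ 40.7 -20.7] r 45.6 ang -26.9 rms 1.51
ball [240 317   5   9  30] [241.7 320.8] [495.6 296.   20.9] rel [-42.7 -23.3] r 48.7 ang -151.4 rms 0.95
ball [204 308  13  13 116] [209.8 314.1] [582.  297.4  20. ] rel [ 43.7 -21.9] r 48.9 ang -26.7 rms 1.56
ball [241 316   4   8  23] [242.4 319.5] [494.7 290.7  21.2] rel [-43.6 -28.6] r 52.1 ang -146.7 rms 0.77
ball [204 308  12  13 112] [209.6 314.3] [582.4 297.9  20. ] rel [ 44.1 -21.4] r 49.0 ang -25.9 rms 1.38
ball [241 316   4   9  24] [242.4 319.7] [494.2 290.8  21.9] rel [-44.1 -28.5] r 52.5 ang -147.1 rms 0.95
```

```bash
python3 -m pendant '[-2.7,1.3,-1,0,0,-2.7,1.3,-1,0,0,-1.5,0.7,-0.5,0,0,0,0,0,0,0,0,0,0,0,0]' 120;python3 - <<'E'
from h import *
s=snap('wrist','w11');scoop(tilt(s))
E
python3 -m pendant '[2.7,-1.3,0,0,0,2.7,-1.3,0,0,0,2.7,-1.3,0,0,0]' 120;python3 - <<'E'
from h import *
s=snap('wrist','w12');scoop(tilt(s))
E
```

```text
time: 10.15
tool_pos: [570.7, 312.3, 124.9]
tcp_rot: [-177.9, 0.9, 154.4]
ft_force: [-0.8, 0.2, 4.3]
finger_gap: 20.9
tilt world 22.7 n [-0.92  0.02  0.39] 3464 4910 face centre X,Z 18.2 152.1
t 10.2 tcp [570.6 312.4 124.9] [-177.9    0.9  154.5] F [-0.7 -1.3  3.9] gap 20.7
jarframe psi -25.5 origin [11.8  3.4  9.3] lip [44.6  3.3  7.9] tcp [ 32.1   7.7 124.9] xdir [np.float64(0.902), np.float64(-0.431)]
time: 10.45
tool_pos: [575.1, 310.5, 124.9]
tcp_rot: [-177.8, 0.4, 154.5]
ft_force: [-8.2, 1.2, 9.4]
finger_gap: 20.8
tilt world 23.9 n [-0.91  0.02  0.4 ] 3486 4808 face centre X,Z 23.2 152.3
t 10.5 tcp [575.2 310.4 124.9] [-177.8    0.4  154.5] F [-7.5  1.7  9.7] gap 20.8
jarframe psi -25.5 origin [13.2  3.4  9.9] lip [46.   3.3  7.6] tcp [ 37.2   7.8 124.9] xdir [np.float64(0.903), np.float64(-0.43)]
```

```bash
python3 -m pendant '[-3,1,-2,0,0,-3,1,-2,0,0,-3,1,-2,0,0,-3,1,-1,0,0,-3,1,-1,0,0]' 20;python3 - <<'E'
from h import *
s=snap('wrist','w13');scoop(tilt(s))
E
```

```text
time: 10.92
tool_pos: [566.9, 314.8, 124.7]
tcp_rot: [-178.2, 1.1, 154.5]
ft_force: [3.3, -1.6, 4.8]
finger_gap: 21.1
tilt world 21.3 n [-0.93  0.02  0.36] 3367 4825 face centre X,Z 13.7 151.5
t 10.9667 tcp [566.6 315.1 124.7] [-178.2    1.1  154.5] F [ 3.4 -2.2  5.9] gap 20.8
jarframe psi -25.5 origin [10.8  4.8  8.5] lip [43.7  4.8  8.1] tcp [ 27.4   8.4 124.7] xdir [np.float64(0.902), np.float64(-0.431)]
```

```bash
python3 -m pendant '[-3,-0.3,-2,0,0,-3,-0.3,-2,0,0,-3,-0.3,-2,0,0,-1,-1,0,0,0,0,-0.5,0,0,0]' 20;python3 - <<'E'
from h import *
s=snap('wrist','w14');scoop(tilt(s))
s=snap('side','s14');balls(s);cv2.imwrite('pics/c14.png',cv2.resize(s['frame'][250:360,170:290],(600,550),interpolation=cv2.INTER_CUBIC))
E
```

```text
time: 11.38
tool_pos: [563.4, 313.7, 124.5]
tcp_rot: [-178.9, 1.9, 154.4]
ft_force: [0.6, 0.4, 2.9]
finger_gap: 20.6
tilt world 21.1 n [-0.93  0.02  0.36] 3307 4745 face centre X,Z 10.8 151.9
t 11.4333 tcp [563.4 313.7 124.4] [-178.9    1.9  154.4] F [0.5 0.1 3.9] gap 20.8
jarframe psi -25.6 origin [10.5  3.4  8. ] lip [43.4  3.4  8.2] tcp [ 25.    5.7 124.4] xdir [np.float64(0.902), np.float64(-0.431)]
ball [204 309  12  12 110] [209.3 314.5] [582.3 298.7  20.1] rel [ 44.  -20.6] r 48.6 ang -25.1 rms 1.33
ball [241 316   4   9  25] [242.5 319.7] [494.6 291.4  20.8] rel [-43.7 -27.9] r 51.8 ang -147.5 rms 0.98
```

View pics/c14.png

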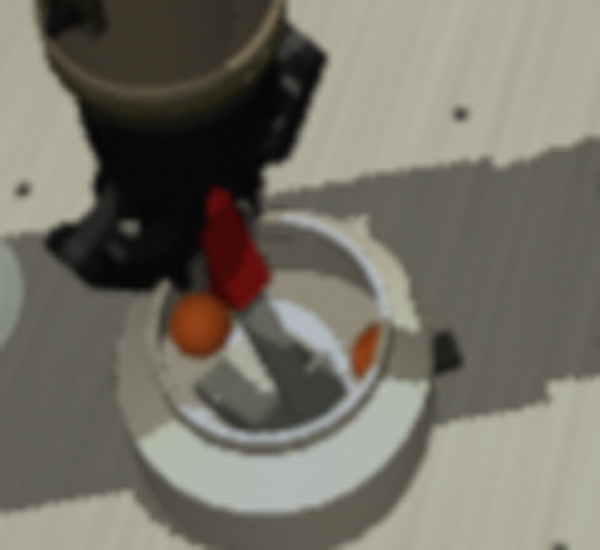

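```bash
sed -i 's/    return th$/    return th+t["tcp_rot"][1]/' h.py; python3 -m pendant '[0,-1,0,0,0,0,-1,0,0,0,2,-1.5,0.5,0,0,2.7,-1.5,0.5,0,0,2.7,-1.3,0.5,0,0]' 120;python3 - <<'E'
from h import *
s=snap('wrist','w15');scoop(tilt(s))
E
```

```text
time: 11.9
tool_pos: [568.3, 309.0, 124.5]
tcp_rot: [-178.8, 1.5, 154.6]
ft_force: [-3.1, 1.4, 4.5]
finger_gap: 20.7
tilt world 21.7 n [-0.93  0.01  0.37] 3389 4792 face centre X,Z 17.2 151.5
t 11.95 tcp [568.8 308.6 124.6] [-178.8    1.5  154.5] F [-3.1  1.9  3.9] gap 20.6
jarframe psi -25.5 origin [11.9  1.1  8.8] lip [44.8  1.1  7.6] tcp [ 32.1   3.5 124.6] xdir [np.float64(0.903), np.float64(-0.43)]
```

```bash
python3 -m pendant '[2.7,-1.3,1,0,0,2.7,-1.3,1,0,0,2.7,-1.3,1,0,0,2.7,-1.3,1,0,0]' 120;python3 - <<'E'
from h import *
s=snap('wrist','w16');scoop(tilt(s))
s=snap('side','s16');balls(s);cv2.imwrite('pics/c16.png',cv2.resize(s['frame'][250:360,170:290],(600,550),interpolation=cv2.INTER_CUBIC))
E
```

```text
time: 12.28
tool_pos: [578.9, 301.0, 125.1]
tcp_rot: [-178.5, 1.4, 154.5]
ft_force: [-0.2, 0.5, -1.9]
finger_gap: 20.7
tilt world 21.7 n [-0.93  0.02  0.37] 3240 4680 face centre X,Z 30.2 151.7
t 12.3333 tcp [579.4 300.6 125.3] [-178.5    1.4  154.5] F [-0.6 -0.2 -2.2] gap 20.8
jarframe psi -25.5 origin [25.1 -2.2  9.5] lip [58.  -2.3  8.3] tcp [ 45.2   0.8 125.3] xdir [np.float64(0.903), np.float64(-0.43)]
ball [204 308  13  12 121] [209.8 313.4] [581.8 298.   23.6] rel [ 43.5 -21.3] r 48.4 ang -26.1 rms 1.71
ball [241 316   4   8  23] [242.4 319.5] [495.  290.6  20.8] rel [-43.3 -28.7] r 52.0 ang -146.5 rms 0.91
```

View pics/c16.png

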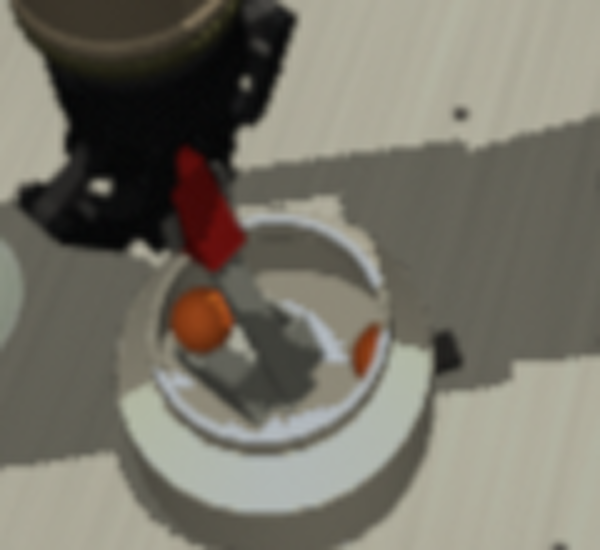

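```bash
python3 -m pendant '[2.7,-1,0,0,0,1.8,-0.5,-1,0,0,0,0.5,-2,0,0,-1.8,1,-2.5,0,0,-2.7,1.3,-2.5,0,0,-2.7,1.3,-2.5,0,0,-2.7,1.3,-2.5,0,0]' 20;python3 - <<'E'
from h import *
s=snap('wrist','w17');scoop(tilt(s))
s=snap('side','s17');balls(s)
E
```

```text
time: 12.97
tool_pos: [580.8, 301.6, 124.5]
tcp_rot: [-178.7, 2.2, 154.4]
ft_force: [1.6, -5.7, 9.1]
finger_gap: 20.9
tilt world 20.4 n [-0.94  0.02  0.35] 3229 4683 face centre X,Z 31.5 151.3
t 13.0167 tcp [580.7 301.6 124.6] [-178.7    2.2  154.4] F [ 2.8 -5.1  6.8] gap 20.7
jarframe psi -25.6 origin [28.5 -0.3  8.4] lip [61.4 -0.3  7.9] tcp [ 45.9   2.4 124.6] xdir [np.float64(0.902), np.float64(-0.433)]
ball [204 308  12  13 117] [209.5 314.4] [581.7 300.   22.7] rel [ 43.4 -19.3] r 47.5 ang -23.9 rms 1.43
ball [241 316   4   9  24] [242.4 319.7] [494.3 291.2  21.5] rel [-44.  -28.1] r 52.3 ang -147.4 rms 0.86
```

```bash
python3 -m pendant '[-3,1.2,-4,0,0,-3,1.2,-4,0,0,-3,1.2,-4,0,0,-3,1.2,-4,0,0,-3,1.2,-4,0,0]' 20;python3 - <<'E'
from h import *
s=snap('wrist','w18');scoop(tilt(s))
s=snap('side','s18');balls(s)
E
```

```text
time: 13.48
tool_pos: [578.3, 302.1, 124.6]
tcp_rot: [-179.1, 3.7, 154.2]
ft_force: [-3.7, -7.9, 17.9]
finger_gap: 21.1
tilt world 19.2 n [-0.94  0.02  0.33] 2958 4372 face centre X,Z 28.7 152.4
t 13.5333 tcp [578.2 302.2 124.6] [-179.1    3.8  154.2] F [-1.6 -7.8 16.3] gap 21.0
jarframe psi -25.8 origin [28.4  0.1  8.1] lip [61.3  0.1  8.3] tcp [ 43.4   2.  124.6] xdir [np.float64(0.9), np.float64(-0.436)]
ball [204 309  13  12 120] [209.7 314.4] [581.3 299.6  23. ] rel [ 43.  -19.7] r 47.3 ang -24.6 rms 1.45
ball [241 316   4   9  24] [242.4 319.7] [494.4 290.9  20.8] rel [-43.9 -28.4] r 52.3 ang -147.2 rms 1.04
```

```bash
python3 -m pendant '[-5.5,2.6,-2,0,0,-5.5,2.6,-2,0,0,-5.5,2.6,-2,0,0]' 20;python3 - <<'E'
from h import *
s=snap('wrist','w19');scoop(tilt(s))
s=snap('side','s19');balls(s)
E
```

```text
time: 13.83
tool_pos: [567.0, 309.0, 124.7]
tcp_rot: [-179.5, 4.4, 154.0]
ft_force: [1.1, -1.4, 5.3]
finger_gap: 20.8
tilt world 18.6 n [-0.95  0.01  0.32] 2901 4330 face centre X,Z 15.7 153.7
t 13.8833 tcp [566.4 309.6 124.8] [-179.5    4.3  154.1] F [ 2.6 -1.8  5.8] gap 20.6
jarframe psi -25.9 origin [15.7  2.5  8.1] lip [48.5  2.5  8.6] tcp [ 29.5   3.6 124.8] xdir [np.float64(0.899), np.float64(-0.438)]
ball [207 313  13  13 120] [212.9 318.7] [570.8 308.2  22.9] rel [ 32.5 -11.1] r 34.3 ang -19.0 rms 1.25
ball [241 316   4   9  26] [242.5 319.8] [494.2 291.8  21.2] rel [-44.1 -27.5] r 52.0 ang -148.1 rms 1.08
```

```bash
python3 -m pendant '[-2.7,1,-1,0,0,-3.6,1.5,-1,0,0,-4.5,2,-1,0,0,-5.4,2.4,-1,0,0,-5.4,2.4,-1,0,0,-5.4,2.4,-1,0,0]' 20;python3 - <<'E'
from h import *
s=snap('wrist','w20');scoop(tilt(s))
s=snap('side','s20');balls(s);cv2.imwrite('pics/c20.png',cv2.resize(s['frame'][250:360,170:290],(600,550),interpolation=cv2.INTER_CUBIC))
E
```

```text
time: 14.43
tool_pos: [544.4, 322.5, 124.8]
tcp_rot: [180.0, 5.1, 154.0]
ft_force: [3.6, -2.0, 2.0]
finger_gap: 20.8
tilt world 17.8 n [-0.95  0.    0.31] 2163 3582 face centre X,Z -9.5 158.2
t 14.4833 tcp [543.5 323.2 124.8] [180.    5.1 154. ] F [ 1.9 -1.   5.3] gap 20.6
jarframe psi -26.0 origin [-9.3  5.8  8. ] lip [23.6  5.8  8.9] tcp [  3.    5.7 124.8] xdir [np.float64(0.899), np.float64(-0.438)]
ball [241 316   4   9  24] [242.4 319.7] [494.7 290.5  21.2] rel [-43.6 -28.8] r 52.3 ang -146.6 rms 1.14
ball [220 327  10  10  75] [224.5 331.7] [530.5 331.3  22.6] rel [-7.8 12. ] r 14.3 ang 123.0 rms 11.55
```

View pics/c20.png

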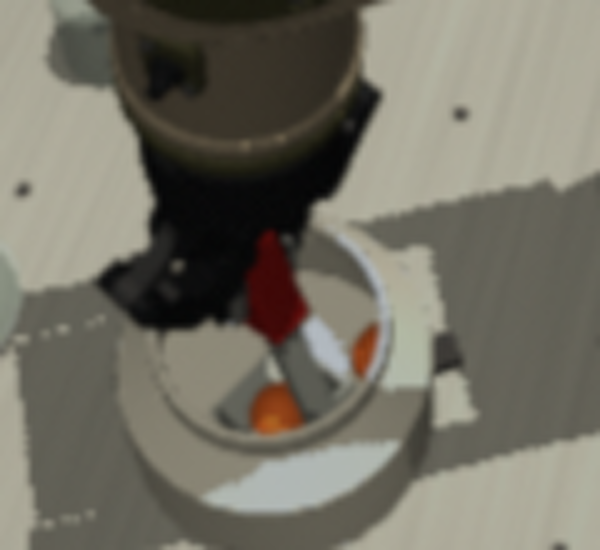

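```bash
python3 -m pendant '[-3.6,1,-1,0,0,-4.5,1.2,-1,0,0,-5.4,1.8,-1,0,0,-5.4,1.8,-1,0,0,-5.4,1.8,-1,0,0]' 20;python3 - <<'E'
from h import *
s=snap('wrist','w21');scoop(tilt(s))
s=snap('side','s21');balls(s);
a=cv2.resize(s['frame'][250:360,170:290],(400,367),interpolation=cv2.INTER_CUBIC)
b=cv2.resize(load('w21')['frame'][130:330,150:368],(400,367),interpolation=cv2.INTER_CUBIC)
cv2.imwrite('pics/c21.png',np.hstack([a,b]))
E
```

```text
time: 14.95
tool_pos: [523.6, 332.5, 125.2]
tcp_rot: [179.4, 5.8, 154.0]
ft_force: [18.1, -10.9, 2.2]
finger_gap: 21.0
tilt world 17.0 n [-0.96  0.01  0.29] 1854 3334 face centre X,Z -32.2 161.1
t 15.0 tcp [522.9 332.8 125.1] [179.4   5.8 154. ] F [ 7.7 -3.1  5.9] gap 20.9
jarframe psi -26.0 origin [-30.2   6.5   8.1] lip [2.7 6.5 9.6] tcp [-19.7   5.4 125.1] xdir [np.float64(0.899), np.float64(-0.438)]
ball [241 316   4   9  24] [242.4 319.7] [494.7 291.3  21.1] rel [-43.6 -28. ] r 51.8 ang -147.3 rms 1.12
ball [227 332   6   4  12] [229.8 333.5] [513.4 340.   23. ] rel [-24.9  20.7] r 32.4 ang 140.3 rms 1.08
```

View pics/c21.png

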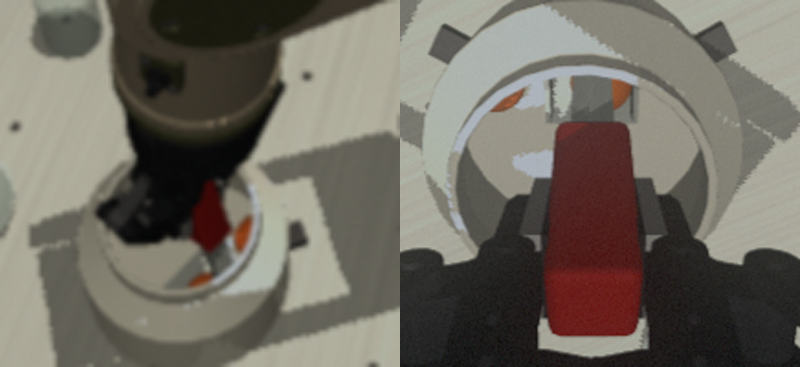

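```bash
python3 -m pendant '[-5.4,2.2,0,0,0,-5.4,2.2,0,0,0,-5.4,2.2,0,0,0,-5.4,2.2,0,0,0]' 20;python3 - <<'E'
from h import *
s=snap('wrist','w22');scoop(tilt(s))
E
```

```text
time: 15.38
tool_pos: [508.3, 338.2, 126.3]
tcp_rot: [179.2, 6.7, 153.9]
ft_force: [15.1, -5.7, -1.2]
finger_gap: 20.7
tilt world 7.3 n [-0.99  0.04  0.13] 1057 2969 face centre X,Z -49.7 163.0
t 15.4333 tcp [507.6 338.6 126.3] [179.3   6.7 153.9] F [10.7 -5.4 -0.5] gap 20.5
jarframe psi -26.1 origin [-23.8   5.3   9.8] lip [ 8.4  5.2 16.8] tcp [-36.1   3.8 126.3] xdir [np.float64(0.898), np.float64(-0.44)]
```

```bash
python3 -m pendant '[-5,2.2,0,0,0,-4.5,2,0,0,0]' 20;python3 - <<'E'
from h import *
s=snap('wrist','w23');scoop(tilt(s))
E
```

```text
time: 15.6
tool_pos: [501.7, 340.8, 126.8]
tcp_rot: [179.2, 7.2, 153.9]
ft_force: [16.1, -7.6, -3.3]
finger_gap: 21.1
tilt world 5.3 n [-0.99  0.05  0.09] 653 2838 face centre X,Z -57.0 165.2
t 15.65 tcp [501.7 340.8 126.8] [179.2   7.3 153.9] F [14.2 -6.4 -2.8] gap 20.9
jarframe psi -26.1 origin [-25.6   4.8  10.8] lip [ 6.3  4.8 18.9] tcp [-42.3   3.2 126.8] xdir [np.float64(0.898), np.float64(-0.44)]
```

```bash
python3 -m pendant '[-4.5,1.8,0,0,0,-4.5,1.8,0,0,0,1,0,0,0,0,1,0,0,0,0,1,0,0,0,0]' 60;python3 - <<'E'
from h import *
s=snap('wrist','w24');scoop(tilt(s))
b=cv2.resize(s['frame'][130:330,150:368],(600,550),interpolation=cv2.INTER_CUBIC)
cv2.imwrite('pics/c24.png',b)
E
```

```text
time: 16.07
tool_pos: [498.5, 341.3, 124.4]
tcp_rot: [179.2, 7.8, 153.8]
ft_force: [1.6, -0.8, -0.9]
finger_gap: 20.8
tilt world 59.9 n [-0.44  0.46  0.77] 633 2742 face centre X,Z -53.7 165.8
t 16.1167 tcp [498.6 341.3 124.3] [179.2   7.8 153.8] F [ 1.8 -1.6 -1.3] gap 20.7
jarframe psi -26.2 origin [-146.8    3.    49.5] lip [-121.8    3.3   28.2] tcp [-45.4   2.2 124.3] xdir [np.float64(0.897), np.float64(-0.441)]
```

View pics/c24.png

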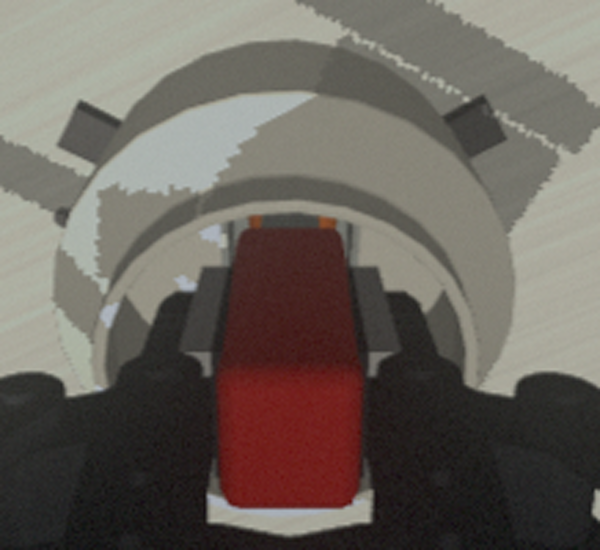

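```bash
cat >> h.py <<'E'
def tilt2(s):
    t=sensors.sense();psi=np.radians(t['tcp_rot'][2]-180);c,sn=np.cos(psi),np.sin(psi)
    P=cloud(s);h=cv2.cvtColor(s['frame'],cv2.COLOR_BGR2HSV);m=((h[...,0]<8)|(h[...,0]>172))&(h[...,1]>140)&(s['z_map']>0)
    m&=np.linalg.norm((P-t['tool_pos'])[...,:2],axis=-1)<60
    m=cv2.erode(m.astype('uint8'),np.ones((3,3)))>0
    q=P[m];rng=np.random.default_rng(0);best=None
    for _ in range(400):
        i=rng.choice(len(q),3,replace=False);n=np.cross(q[i[1]]-q[i[0]],q[i[2]]-q[i[0]]);l=np.linalg.norm(n)
        if l<20: continue
        n/=l
        if abs(n[2])<0.85: continue
        k=abs((q-q[i[0]])@n)<1.
        if best is None or k.sum()>best.sum(): best=k
    p=q[best];n=np.linalg.svd(p-p.mean(0))[2][2];n*=np.sign(n[2])
    nx=c*n[0]+sn*n[1];ny=-sn*n[0]+c*n[1];th=np.degrees(np.arctan2(nx,n[2]))
    print('tilt2 world',th.round(1),'side',np.degrees(np.arctan2(ny,n[2])).round(1),best.sum(),'topz',p.mean(0)[2].round(1));return th+t['tcp_rot'][1]
E
python3 - <<'E'
from h import *
for t in('w22','w23','w24'): tilt2(load(t))
E
python3 -m pendant '[3,-1.5,0,0,0,4.5,-2,0,0,0,4.5,-2,0,0,0,4.5,-2,0.5,0,0,4.5,-2,0.5,0,0,1,0,0,0,0]' 60;python3 - <<'E'
from h import *
s=snap('wrist','w25');scoop(tilt2(s))
s=snap('side','s25');cv2.imwrite('pics/c25.png',cv2.resize(s['frame'][250:360,170:290],(600,550),interpolation=cv2.INTER_CUBIC))
E
```

```text
tilt2 world 3.3 side -0.7 1893 topz 169.1
tilt2 world -2.2 side -0.7 2050 topz 169.3
tilt2 world -4.5 side -0.7 2076 topz 166.9
time: 16.62
tool_pos: [519.2, 331.4, 122.6]
tcp_rot: [179.5, 7.4, 153.9]
ft_force: [0.3, -1.4, -1.9]
finger_gap: 21.1
tilt2 world -4.7 side -0.4 2049 topz 165.0
t 16.6667 tcp [519.1 331.5 122.5] [179.5   7.4 153.9] F [ 0.2 -0.  -2.4] gap 20.9
jarframe psi -26.1 origin [17.1  3.6 11.9] lip [47.1  3.5 25.4] tcp [-22.6   2.5 122.5] xdir [np.float64(0.898), np.float64(-0.44)]
```

View pics/c25.png

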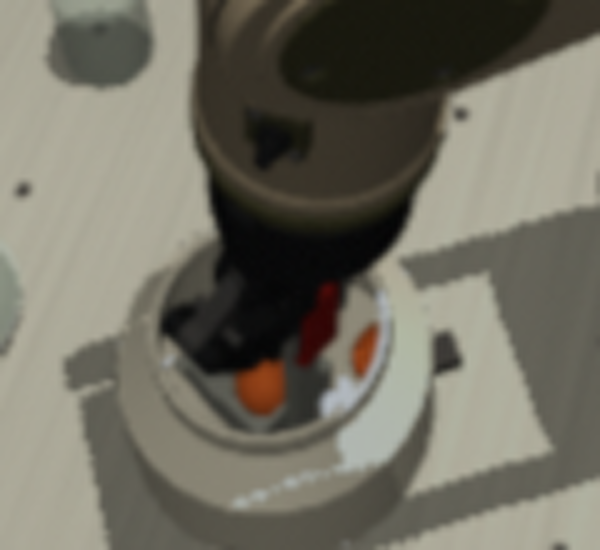

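```bash
python3 -m pendant '[-3,0.5,1,0,0,-4,1,2,0,0,-4,1,3,0,0,-1,0,4,0,0,0,0,6,0,0,0,0,6,0,0]' 60;python3 - <<'E'
from h import *
s=snap('wrist','w26');scoop(tilt2(s))
E
```

```text
time: 17.22
tool_pos: [503.5, 334.1, 144.4]
tcp_rot: [179.6, 7.3, 154.0]
ft_force: [-0.3, 0.1, -2.3]
finger_gap: 20.8
tilt2 world -4.5 side -0.6 2081 topz 186.9
t 17.2667 tcp [504.4 334.6 146.3] [179.5   7.4 154. ] F [-0.5  0.  -0.9] gap 20.7
jarframe psi -26.0 origin [ 2.1 -0.2 35.5] lip [32.2 -0.3 48.9] tcp [-37.2  -1.2 146.3] xdir [np.float64(0.898), np.float64(-0.439)]
```

```bash
python3 -m pendant '[0,0,10,0,0,0,0,12,0,0,0,0,14,0,0,0,0,14,0,0,0,0,14,0,0,0,0,14,0,0,0,0,14,0,0,0,0,12,0,0,0,0,8,0,0,0,0,4,0,0]' 60;python3 - <<'E'
from h import *
s=snap('wrist','w27');scoop(tilt2(s))
s=snap('side','s27');cv2.imwrite('pics/c27.png',cv2.resize(s['frame'][200:360,130:310],(675,600),interpolation=cv2.INTER_CUBIC))
E
```

```text
time: 18.1
tool_pos: [505.4, 334.5, 278.7]
tcp_rot: [179.2, 7.6, 153.9]
ft_force: [0.1, 0.2, -0.8]
finger_gap: 20.6
tilt2 world -4.4 side -0.7 2074 topz 321.1
t 18.15 tcp [505.8 334.7 279.5] [179.1   7.6 153.9] F [ 0.3  1.2 -1.1] gap 20.9
jarframe psi -26.1 origin [  3.1   1.3 168.6] lip [ 33.1   1.2 182. ] tcp [-36.   -0.5 279.5] xdir [np.float64(0.898), np.float64(-0.44)]
```

View pics/c27.png

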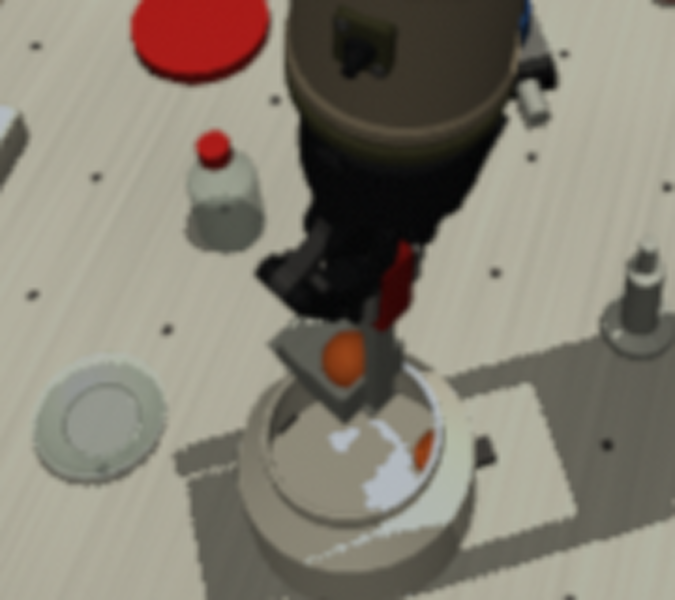

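```bash
python3 -m pendant '[1,-8,0.5,0,0,1,-14,1,0,0,1,-20,1,0,0,2,-24,1,0,0,2,-24,1,0,0,2,-24,1,0,0,2,-24,1,0,0,2,-24,1,0,0,2,-24,1,0,0,2,-24,1,0,0,2,-24,1,0,0,2,-24,1,0,0]' 60
```

```text
time: 19.2
tool_pos: [517.3, 56.4, 274.5]
tcp_rot: [-179.8, 6.7, 154.2]
ft_force: [-0.3, 0.2, -2.3]
finger_gap: 21.0
```

```bash
python3 -m pendant '[2,-24,0,0,0,2,-20,0,0,0,2,-16,0,0,0,1,-12,0,0,0,0,-6,0,0,0,0,-2,0,0,0]' 60;python3 - <<'E'
from h import *
import h; h.JAR[:]=[568,-30.7]
s=snap('wrist','w28');scoop(tilt2(s))
s=snap('side','s28');cv2.imwrite('pics/c28.png',cv2.resize(s['frame'][120:260,180:340],(686,600),interpolation=cv2.INTER_CUBIC))
E
```

```text
time: 19.7
tool_pos: [517.6, -38.6, 267.8]
tcp_rot: [-179.3, 6.2, 153.8]
ft_force: [0.4, 0.0, -1.8]
finger_gap: 20.6
tilt2 world -3.8 side 0.7 2105 topz 310.3
t 19.75 tcp [517.6 -38.5 267.6] [-179.3    6.2  153.8] F [ 0.8 -0.6 -2. ] gap 20.5
jarframe psi -26.2 origin [ -3.5 -30.6 156.4] lip [ 26.6 -30.5 169.5] tcp [-41.8 -29.3 267.6] xdir [np.float64(0.897), np.float64(-0.442)]
```

View pics/c28.png

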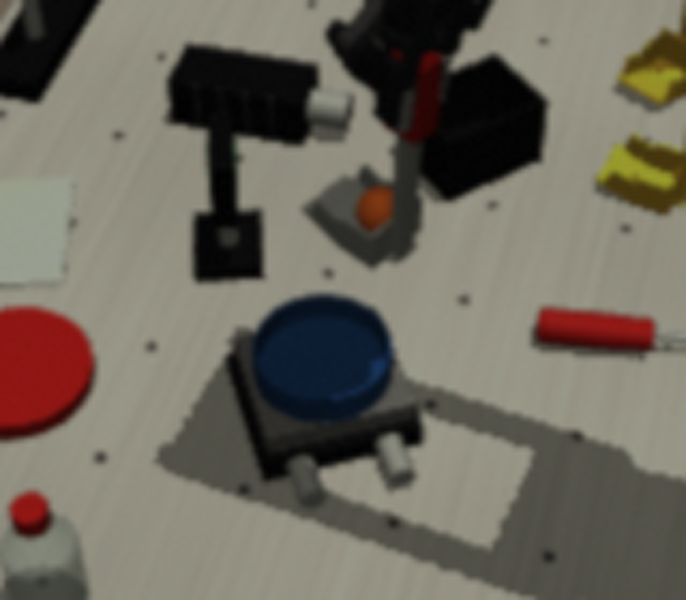

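```bash
python3 -m pendant '[2,4,0,0,0,4,8,0,0,0,4,8,-4,0,0,3,6,-10,0,0,0,0,-14,0,0,0,0,-16,0,0,0,0,-16,0,0,0,0,-16,0,0,0,0,-12,0,0,0,0,-5,0,0]' 60;python3 - <<'E'
from h import *
import h; h.JAR[:]=[568,-30.7]
s=snap('wrist','w29');scoop(tilt2(s))
s=snap('side','s29');cv2.imwrite('pics/c29.png',cv2.resize(s['frame'][140:260,190:327],(685,600),interpolation=cv2.INTER_CUBIC))
E
```

```text
time: 20.63
tool_pos: [541.0, 1.8, 180.2]
tcp_rot: [-179.9, 7.4, 154.5]
ft_force: [-8.4, -1.2, 46.1]
finger_gap: 20.8
tilt2 world -1.9 side 0.9 2004 topz 223.4
t 20.6833 tcp [541.4   2.  180.3] [-179.9    7.5  154.5] F [-3.6  1.7 25. ] gap 20.9
jarframe psi -25.5 origin [-4.7 17.9 67.8] lip [25.9 17.9 79.8] tcp [-38.1  18.1 180.3] xdir [np.float64(0.903), np.float64(-0.431)]
```

View pics/c29.png

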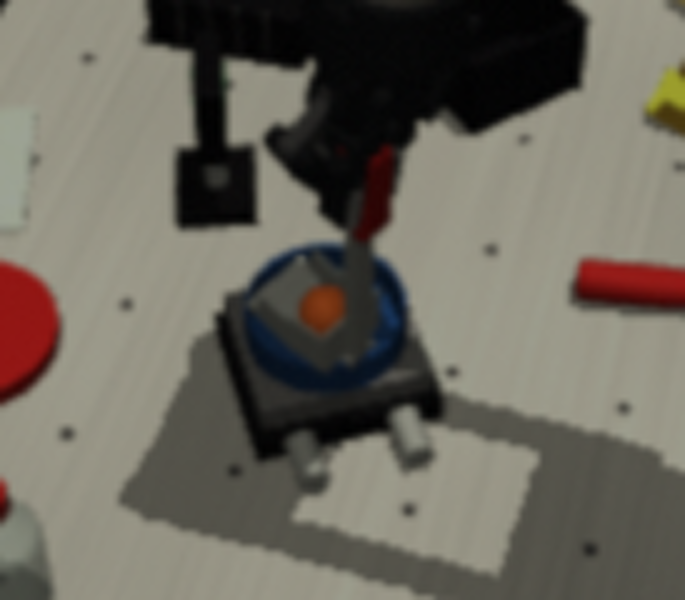

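```bash
python3 -m pendant '[0,0,6,0,0,0,0,6,0,0,-3,-5,2,0,0,-3,-6,0,0,0,-1,-5,0,0,0,0,0,0,0,0]' 60;python3 - <<'E'
from h import *
import h; h.JAR[:]=[568,-30.7]
s=snap('wrist','w30');scoop(tilt2(s))
E
```

```text
time: 21.23
tool_pos: [534.5, -10.0, 193.7]
tcp_rot: [-180.0, 7.4, 154.9]
ft_force: [-0.4, 0.3, -2.3]
finger_gap: 20.6
tilt2 world -2.5 side 0.1 2071 topz 236.6
t 21.2833 tcp [534.4  -9.7 193.4] [180.    7.4 154.9] F [-0.4 -0.6 -2.4] gap 21.1
jarframe psi -25.1 origin [-4.6  4.7 81.3] lip [25.9  4.7 93.6] tcp [-39.4   4.7 193.4] xdir [np.float64(0.905), np.float64(-0.425)]
```

```bash
python3 -m pendant '[-1,-2.5,-3,0,0,-1,-2,-8,0,0,0,0,-8,0,0,0,0,-5,0,0,0,0,-2,0,0]' 60;python3 - <<'E'
from h import *
import h; h.JAR[:]=[568,-30.7]
s=snap('wrist','w31');scoop(tilt2(s))
s=snap('side','s31');cv2.imwrite('pics/c31.png',cv2.resize(s['frame'][140:260,190:327],(685,600),interpolation=cv2.INTER_CUBIC))
E
```

```text
time: 21.7
tool_pos: [532.1, -15.3, 163.8]
tcp_rot: [180.0, 7.4, 154.8]
ft_force: [3.0, -0.4, -0.2]
finger_gap: 20.4
tilt2 world -3.2 side 0.6 2042 topz 206.8
t 21.75 tcp [531.9 -15.3 163.5] [180.    7.4 154.8] F [ 2.2 -1.7 -4.9] gap 20.7
jarframe psi -25.2 origin [-2.8 -1.4 51.8] lip [27.5 -1.4 64.5] tcp [-39.2  -1.4 163.5] xdir [np.float64(0.905), np.float64(-0.426)]
```

View pics/c31.png

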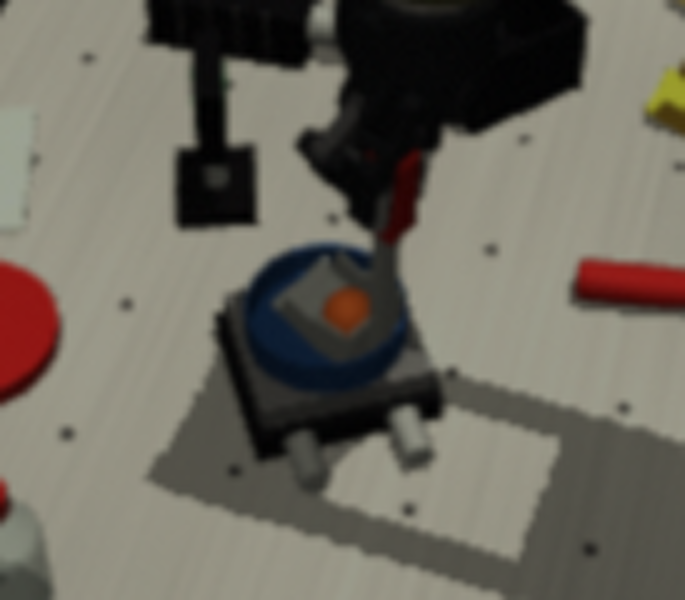

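```bash
python3 -m pendant '[3.6,-1.7,-1,0,0,3.6,-1.7,-1,0,0,3.6,-1.7,-1,0,0,3.6,-1.7,-0.5,0,0,3.6,-1.7,0,0,0,3.6,-1.7,0,0,0,3.6,-1.7,0,0,0]' 20;python3 - <<'E'
from h import *
import h; h.JAR[:]=[568,-30.7]
s=snap('wrist','w32');scoop(tilt2(s));tilt(s)
E
```

```text
time: 22.38
tool_pos: [555.3, -25.0, 162.5]
tcp_rot: [180.0, 6.7, 154.9]
ft_force: [-7.9, 5.3, 6.2]
finger_gap: 20.7
tilt2 world 3.0 side 0.4 1903 topz 205.8
t 22.4333 tcp [555.6 -25.1 162.4] [180.    6.7 154.8] F [-8.9  4.9  8.2] gap 20.9
jarframe psi -25.2 origin [ 8.6 -0.2 47.3] lip [40.1 -0.2 56.7] tcp [-13.6  -0.2 162.4] xdir [np.float64(0.905), np.float64(-0.425)]
tilt world 5.5 n [-1.    0.01  0.1 ] 1817 3738 face centre X,Z -28.2 192.7
```

Tilting as planned; continue.

```bash
python3 -m pendant '[3.6,-1.7,0.5,0,0,3.6,-1.7,0.5,0,0,3.6,-1.7,0.5,0,0,3.6,-1.7,0.5,0,0,3.6,-1.7,0.5,0,0,3.6,-1.7,0,0,0]' 20;python3 - <<'E'
from h import *
import h; h.JAR[:]=[568,-30.7]
s=snap('wrist','w33');scoop(tilt(s))
s=snap('side','s33');cv2.imwrite('pics/c33.png',cv2.resize(s['frame'][140:260,190:327],(685,600),interpolation=cv2.INTER_CUBIC))
E
```

```text
time: 22.93
tool_pos: [571.2, -30.2, 163.8]
tcp_rot: [179.9, 5.3, 155.0]
ft_force: [-7.5, 3.4, 6.4]
finger_gap: 20.6
tilt world 11.8 n [-0.98  0.02  0.2 ] 1935 3579 face centre X,Z -10.2 196.8
t 22.9833 tcp [571.5 -30.4 163.7] [179.9   5.3 155. ] F [-7.9  4.4  6. ] gap 20.7
jarframe psi -25.0 origin [ 5.   1.8 46.5] lip [37.6  1.8 50.9] tcp [  3.1   1.7 163.7] xdir [np.float64(0.906), np.float64(-0.423)]
```

View pics/c33.png

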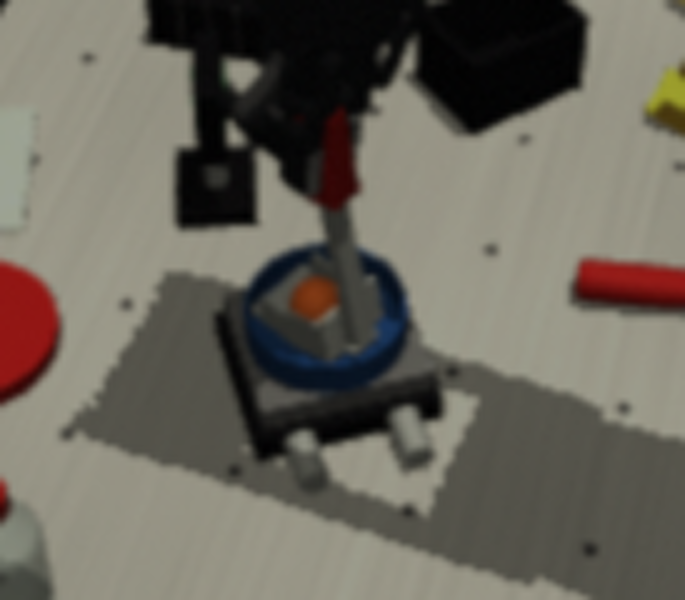

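```bash
python3 -m pendant '[3.6,-1.8,0,0,0,3.6,-1.8,0,0,0,3.6,-1.8,0,0,0,3.6,-1.8,0,0,0,3.6,-1.8,0,0,0,3.6,-1.8,0,0,0,3.6,-1.8,0,0,0,3.6,-1.8,0,0,0]' 20;python3 - <<'E'
from h import *
import h; h.JAR[:]=[568,-30.7]
s=snap('wrist','w34');scoop(tilt(s))
s=snap('side','s34');cv2.imwrite('pics/c34.png',cv2.resize(s['frame'][140:260,190:327],(685,600),interpolation=cv2.INTER_CUBIC))
E
```

```text
time: 23.7
tool_pos: [593.9, -40.3, 162.7]
tcp_rot: [-180.0, 3.8, 155.1]
ft_force: [-9.1, 3.4, 9.6]
finger_gap: 20.8
tilt world 21.8 n [-0.93  0.01  0.37] 3224 4488 face centre X,Z 14.1 191.1
t 23.75 tcp [594.4 -40.6 162.8] [-180.     3.8  155.1] F [-6.3  2.9  5.4] gap 20.9
jarframe psi -24.9 origin [ 6.9  2.1 47. ] lip [39.8  2.1 45.7] tcp [ 28.1   2.1 162.8] xdir [np.float64(0.907), np.float64(-0.421)]
```

View pics/c34.png

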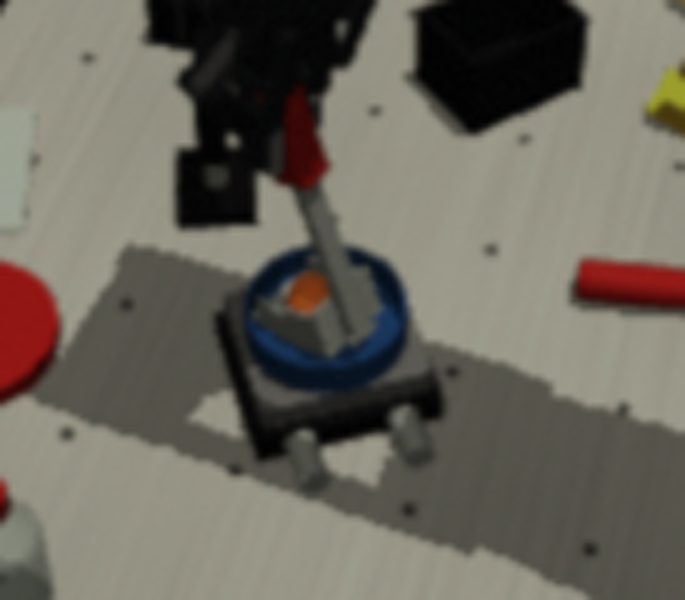

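```bash
python3 - <<'E'
from h import *
P=np.load('pics/cloudT.npy');k=(P[...,2]>90)&(P[...,2]<200)&(abs(P[...,0]-620)<80)&(abs(P[...,1]+120)<60);q=P[k];print(len(q),q.mean(0),q.max(0),q.min(0))
E
python3 -m pendant '[3.6,-1.8,0,0,0,3.6,-1.8,0,0,0,3.6,-1.8,0,0,0,3.6,-1.8,0,0,0,3.6,-1.8,0,0,0]' 20;python3 - <<'E'
from h import *
import h; h.JAR[:]=[568,-30.7]
s=snap('wrist','w35');scoop(tilt(s))
s=snap('side','s35');cv2.imwrite('pics/c35.png',cv2.resize(s['frame'][140:260,190:327],(685,600),interpolation=cv2.INTER_CUBIC))
E
```

```text
182 [ 672.94533424 -151.9313275   109.18415284] [ 690.76803389 -124.70214393  117.66911427] [ 658.5557178  -179.84245929   90.01241619]
time: 24.22
tool_pos: [608.5, -47.0, 162.8]
tcp_rot: [-179.9, 2.9, 155.2]
ft_force: [-4.0, 2.3, 2.5]
finger_gap: 20.8
tilt world 28.2 n [-0.88  0.01  0.47] 3872 4967 face centre X,Z 29.9 191.0
t 24.2667 tcp [608.9 -47.2 162.8] [-180.     2.9  155.2] F [-6.8  2.7  5.6] gap 20.9
jarframe psi -24.8 origin [ 8.3  2.1 50.1] lip [40.9  2.1 45.2] tcp [ 44.1   2.2 162.8] xdir [np.float64(0.908), np.float64(-0.42)]
```

View pics/c35.png

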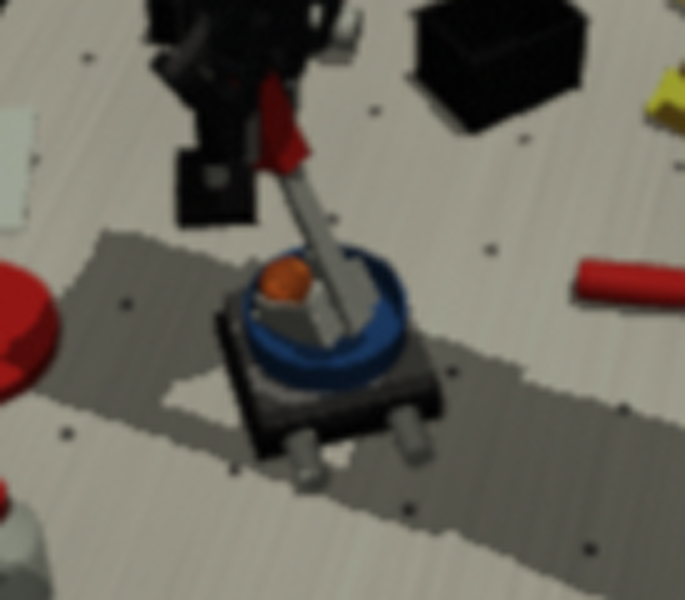

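```bash
python3 -m pendant '[0,0,0.5,0,0,-2,1,0.5,0,0,-4,2,0.5,0,0,-4.5,2,0.5,0,0,-4.5,2,0.5,0,0,-4.5,2,0.5,0,0]' 100;python3 - <<'E'
from h import *
import h; h.JAR[:]=[568,-30.7]
s=snap('wrist','w36');scoop(tilt(s))
s=snap('side','s36');balls(s,(230,170,290,240));cv2.imwrite('pics/c36.png',cv2.resize(s['frame'][140:260,190:327],(685,600),interpolation=cv2.INTER_CUBIC))
E
```

```text
time: 24.82
tool_pos: [589.6, -38.7, 165.6]
tcp_rot: [-179.9, 3.0, 155.1]
ft_force: [7.1, -2.0, -2.2]
finger_gap: 20.6
tilt world 26.2 n [-0.9   0.01  0.44] 3797 4986 face centre X,Z 9.1 193.2
t 24.8667 tcp [589.5 -38.5 166. ] [-179.9    3.   155.2] F [ 5.8 -2.2 -4.1] gap 20.7
jarframe psi -24.8 origin [-8.5  1.9 52.2] lip [24.2  1.9 48.4] tcp [ 22.8   2.  166. ] xdir [np.float64(0.907), np.float64(-0.42)]
ball [242 192  10   8  56] [246.1 195.5] [593.8 -40.7  63.4] rel [ 25.8 -10. ] r 27.7 ang -21.1 rms 1.86
```

View pics/c36.png

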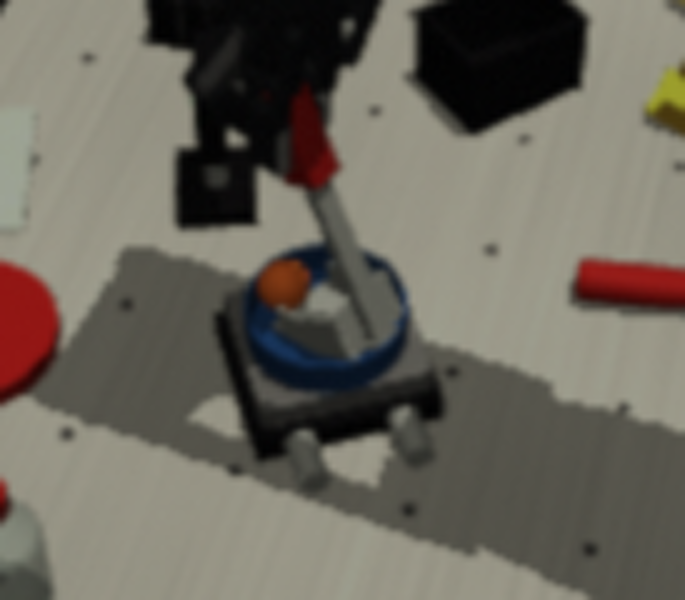

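```bash
python3 -m pendant '[-1,0.5,2,0,0,-5,2.3,1.5,0,0,-5,2.3,0.5,0,0,-5,2.3,0.5,0,0]' 100;python3 - <<'E'
from h import *
import h; h.JAR[:]=[568,-30.7]
s=snap('wrist','w37');scoop(tilt(s))
s=snap('side','s37');balls(s,(230,170,290,240));cv2.imwrite('pics/c37.png',cv2.resize(s['frame'][140:260,190:327],(685,600),interpolation=cv2.INTER_CUBIC))
E
```

```text
time: 25.25
tool_pos: [575.7, -31.9, 174.5]
tcp_rot: [180.0, 3.6, 155.1]
ft_force: [5.4, -2.8, 1.8]
finger_gap: 20.6
tilt world 26.2 n [-0.9   0.01  0.44] 3698 4876 face centre X,Z -6.3 202.7
t 25.3 tcp [575.1 -31.5 174.9] [180.    3.6 155.1] F [ 1.1 -1.4  6.8] gap 20.9
jarframe psi -24.9 origin [-24.6   2.3  61.1] lip [ 8.1  2.3 57.3] tcp [  6.8   2.3 174.9] xdir [np.float64(0.907), np.float64(-0.42)]
ball [242 193   9   8  52] [246.  196.6] [593.3 -38.9  59. ] rel [25.3 -8.2] r 26.6 ang -17.9 rms 1.64
```

View pics/c37.png

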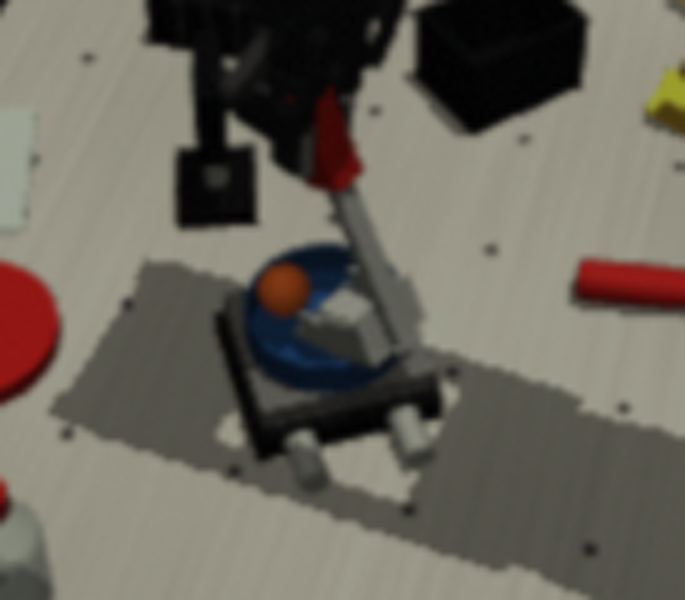

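```bash
python3 -m pendant '[0,0,10,0,0,0,0,16,0,0,0,0,20,0,0,0,0,20,0,0,0,0,20,-0.03,0,-2,-8,2,-0.07,0,-3,-14,1,-0.08,0,-3,-18,1,-0.085,0,-3,-20,1,-0.085,0,-3,-20,1,-0.085,0,-3,-20,1,-0.085,0,-3,-20,1,-0.085,0]' 100
```

```text
time: 26.35
tool_pos: [545.2, -146.3, 275.5]
tcp_rot: [180.0, 2.5, 119.6]
ft_force: [0.4, -0.1, -1.5]
finger_gap: 20.9
```

```bash
python3 -m pendant '[-3,-20,1,-0.085,0,-3,-20,1,-0.085,0,-3,-20,1,-0.085,0,-3,-20,1,-0.085,0,-3,-20,1,-0.085,0,-3,-16,1,-0.085,0,-3,-14,0,-0.085,0,-3,-10,0,-0.085,0,-2,-6,0,-0.085,0,0,0,0,-0.085,0,0,0,0,-0.085,0,0,0,0,-0.085,0]' 100; python3 - <<'E'
from h import *
import h; h.JAR[:]=[527.8,-299.5]
s=snap('wrist','w38');scoop(tilt(s))
E
```

```text
time: 27.35
tool_pos: [508.7, -297.5, 282.3]
tcp_rot: [-179.1, 2.0, 57.9]
ft_force: [-0.1, -0.1, -1.9]
finger_gap: 20.8
tilt world 28.5 n [-0.88  0.    0.48] 3239 4302 face centre X,Z -2.1 314.1
t 27.4 tcp [ 508.7 -297.5  282.3] [-179.1    2.    57.6] F [ 0.2  0.4 -1.9] gap 20.9
jarframe psi -122.4 origin [-27.8 -18.9 169.8] lip [  4.7 -19.  164.7] tcp [  8.5 -17.2 282.3] xdir [np.float64(-0.536), np.float64(-0.844)]
```

```bash
python3 -m pendant '[-1,-6,0,-0.06,0,-2,-8,0,-0.06,0,-2,-8,0,-0.05,0,0,-5,0,0,0,0,0,0,0,0]' 100; python3 - <<'E'
from h import *
import h; h.JAR[:]=[527.8,-299.5]
s=snap('wrist','w39');scoop(tilt(s))
E
```

```text
time: 27.82
tool_pos: [502.1, -322.4, 282.3]
tcp_rot: [-178.7, 1.9, 48.1]
ft_force: [0.3, -0.3, -1.4]
finger_gap: 20.9
tilt world 28.3 n [-0.88  0.02  0.47] 3137 4271 face centre X,Z 23.4 314.3
t 27.8667 tcp [ 502.1 -322.   282.3] [-178.7    1.9   48.1] F [ 0.3 -0.  -2.4] gap 20.8
jarframe psi -131.9 origin [ -1.7  -6.5 169.7] lip [ 30.8  -6.6 164.7] tcp [ 33.9  -4.1 282.3] xdir [np.float64(-0.668), np.float64(-0.744)]
```

```bash
python3 -m pendant '[2,-3,-6,-0.01,0,2,-2.4,-12,0,0,0,0,-16,0,0,0,0,-16,0,0,0,0,-16,0,0,0,0,-12,0,0,0,0,-6,0,0,0,0,0,0,0]' 100; python3 - <<'E'
from h import *
import h; h.JAR[:]=[527.8,-299.5]
s=snap('wrist','w40');scoop(tilt(s))
s=snap('side','s40');cv2.imwrite('pics/c40.png',cv2.resize(s['frame'][60:200,220:380],(686,600),interpolation=cv2.INTER_CUBIC))
E
```

```text
time: 28.53
tool_pos: [506.8, -324.9, 189.4]
tcp_rot: [-178.6, 1.8, 48.1]
ft_force: [-0.6, 0.3, -1.5]
finger_gap: 20.6
tilt world 28.5 n [-0.88  0.02  0.48] 3451 4624 face centre X,Z 21.3 219.9
t 28.5833 tcp [ 506.9 -324.9  190. ] [-178.6    1.8   48.1] F [ 0.2  0.1 -1.9] gap 20.5
jarframe psi -131.9 origin [-3.2 -1.3 77.5] lip [29.3 -1.4 72.4] tcp [ 32.9   1.4 190. ] xdir [np.float64(-0.668), np.float64(-0.744)]
```

View pics/c40.png

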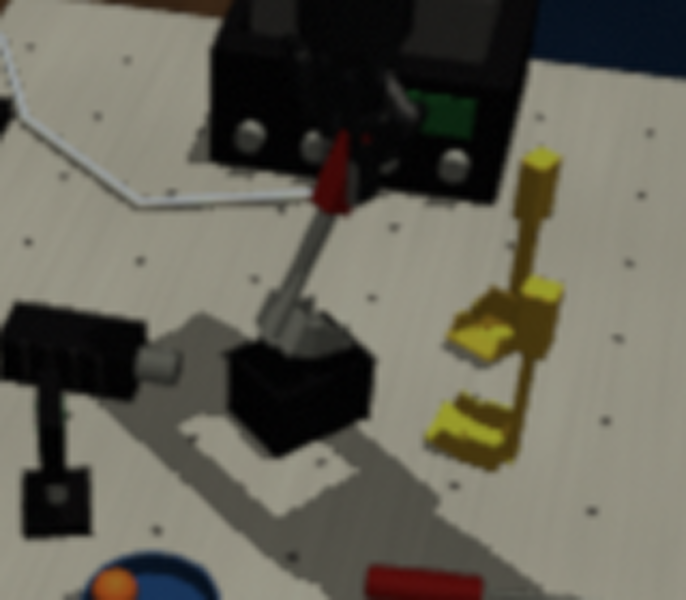

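```bash
python3 -m pendant '[-1,-1,-8,0,0,0,0,-12,0,0,0,0,-12,0,0,0,0,-10,0,0,0,0,-6,0,0,0,0,0,0,0]' 100; python3 - <<'E'
from h import *
import h; h.JAR[:]=[527.8,-299.5]
s=snap('wrist','w41');scoop(tilt(s))
E
```

```text
time: 29.13
tool_pos: [508.1, -327.9, 142.4]
tcp_rot: [-179.1, 1.8, 48.1]
ft_force: [-0.3, -0.3, -2.3]
finger_gap: 21.1
tilt world 28.3 n [-0.88  0.01  0.47] 3797 4923 face centre X,Z 21.7 170.9
t 29.1833 tcp [ 508.1 -327.9  142.8] [-179.1    1.8   48.1] F [-0.2  0.2 -2.5] gap 20.7
jarframe psi -131.9 origin [-1.3  2.6 30.2] lip [31.2  2.5 25.2] tcp [ 34.3   4.3 142.8] xdir [np.float64(-0.668), np.float64(-0.744)]
```

```bash
python3 -m pendant '[-1,1,-5,0,0,-1,1,-5,0,0,0,0,-4,0,0,0,0,-2,0,0]' 60; python3 - <<'E'
from h import *
import h; h.JAR[:]=[527.8,-299.5]
s=snap('wrist','w42');scoop(tilt(s))
E
python3 -m pendant '[3,3.3,0,0,0,3.5,4,0,0,0,3.5,4,0,0,0,3.5,4,0,0,0,3.5,4,0,0,0]' 20; python3 - <<'E'
from h import *
import h; h.JAR[:]=[527.8,-299.5]
s=snap('wrist','w43');scoop(tilt(s))
E
```

```text
time: 29.52
tool_pos: [506.7, -326.2, 126.9]
tcp_rot: [-179.2, 1.8, 48.1]
ft_force: [1.1, -0.0, -2.3]
finger_gap: 21.0
tilt world 28.3 n [-0.88  0.    0.47] 3875 4977 face centre X,Z 21.2 154.9
t 29.5667 tcp [ 506.5 -326.1  126.6] [-179.2    1.8   48.1] F [-0.2 -0.7 -1.8] gap 20.9
jarframe psi -131.9 origin [-1.6  0.4 14. ] lip [30.9  0.4  9. ] tcp [ 34.    2.  126.6] xdir [np.float64(-0.668), np.float64(-0.744)]
time: 29.98
tool_pos: [520.0, -313.8, 130.0]
tcp_rot: [-179.4, 2.6, 47.9]
ft_force: [-1.3, -0.3, 0.2]
finger_gap: 21.1
tilt world 22.0 n [-0.93  0.01  0.37] 3533 4888 face centre X,Z 3.0 157.4
t 30.0333 tcp [ 520.7 -313.1  130.1] [-179.4    2.6   47.9] F [-5.  -5.5 -0.4] gap 20.7
jarframe psi -132.1 origin [-6.5  2.7 14.5] lip [26.4  2.7 13. ] tcp [ 14.8   3.9 130.1] xdir [np.float64(-0.67), np.float64(-0.742)]
```

```bash
python3 -m pendant '[3.5,4,-1.5,0,0,3.5,4,-1.5,0,0,3.5,4,-1.5,0,0,3.5,4,-1.5,0,0,3.5,4,-1.5,0,0,3.5,4,-1.5,0,0]' 20; python3 - <<'E'
from h import *
import h; h.JAR[:]=[527.8,-299.5]
s=snap('wrist','w44');tilt2(s);scoop(tilt(s))
E
```

```text
time: 30.53
tool_pos: [537.5, -298.5, 128.1]
tcp_rot: [-179.8, 3.8, 47.6]
ft_force: [-7.4, -4.1, 4.8]
finger_gap: 20.9
tilt2 world 10.6 side 1.0 1728 topz 172.2
tilt world 12.2 n [-0.98  0.    0.21] 2682 4423 face centre X,Z -19.8 156.4
t 30.5833 tcp [ 538.1 -297.6  127.8] [-179.8    3.8   47.7] F [-4.1 -2.7  1.3] gap 21.0
jarframe psi -132.3 origin [-6.7  5.9 10.6] lip [25.9  6.  14.8] tcp [ -8.4   6.4 127.8] xdir [np.float64(-0.673), np.float64(-0.739)]
```

```bash
python3 -m pendant '[2.4,4.8,-1.5,0,0,2.4,4.8,-1.5,0,0,2.6,4.6,-1.5,0,0,2.6,4.6,-1.5,0,0,2.6,4.6,-1.5,0,0]' 20; python3 - <<'E'
from h import *
import h; h.JAR[:]=[527.8,-299.5]
s=snap('wrist','w45');tilt(s);scoop(tilt2(s))
E
```

```text
time: 31.0
tool_pos: [549.8, -282.0, 126.6]
tcp_rot: [179.7, 4.6, 47.4]
ft_force: [-2.6, -3.3, 0.2]
finger_gap: 20.5
tilt world 4.8 n [-1.    0.03  0.08] 1450 3524 face centre X,Z -40.1 161.5
tilt2 world 2.5 side 0.3 1967 topz 170.9
t 31.05 tcp [ 550.2 -281.4  126.5] [179.6   4.6  47.5] F [-4.4 -5.2  2.4] gap 20.9
jarframe psi -132.5 origin [-4.4  5.  11.7] lip [27.   5.  21.3] tcp [-28.5   4.3 126.5] xdir [np.float64(-0.676), np.float64(-0.737)]
```

```bash
python3 -m pendant '[1.5,4,-2,0,0,1.5,4,-3,0,0,0.5,2,-4,0,0,0,0,-4,0,0]' 20; python3 - <<'E'
from h import *
import h; h.JAR[:]=[527.8,-299.5]
s=snap('wrist','w46');tilt(s);scoop(tilt2(s))
E
```

```text
time: 31.38
tool_pos: [554.4, -277.2, 120.6]
tcp_rot: [179.0, 5.2, 47.3]
ft_force: [-6.4, 4.6, 24.7]
finger_gap: 20.8
tilt world 1.6 n [-1.    0.    0.03] 1692 3788 face centre X,Z -47.4 152.0
tilt2 world -1.4 side -0.7 2030 topz 164.9
t 31.4333 tcp [ 554.2 -276.9  120.7] [179.1   5.2  47.3] F [-5.3  0.5 11.5] gap 21.1
jarframe psi -132.7 origin [-1.6  6.   7.9] lip [29.1  5.8 19.6] tcp [-34.5   4.1 120.7] xdir [np.float64(-0.678), np.float64(-0.735)]
```

```bash
python3 -m pendant '[0,0,1.5,0,0,-2.5,0.5,0.5,0,0,-2.5,0.5,0,0,0,0,0,-1,0,0]' 20; python3 - <<'E'
from h import *
import h; h.JAR[:]=[527.8,-299.5]
s=snap('wrist','w47');tilt(s);scoop(tilt2(s))
E
```

```text
time: 31.77
tool_pos: [550.0, -275.6, 123.5]
tcp_rot: [179.0, 5.2, 47.3]
ft_force: [-0.2, -0.8, -1.1]
finger_gap: 20.6
tilt world 2.1 n [-1.    0.02  0.04] 1155 3315 face centre X,Z -45.6 159.4
tilt2 world 0.1 side -0.9 2055 topz 167.8
t 31.8167 tcp [ 550.  -275.5  123.1] [179.    5.2  47.3] F [ 0.5  0.2 -2. ] gap 20.6
jarframe psi -132.7 origin [-3.2  2.1  9.5] lip [27.8  2.  20.4] tcp [-3.270e+01  1.000e-01  1.231e+02] xdir [np.float64(-0.678), np.float64(-0.735)]
```

```bash
python3 -m pendant '[-1,-1,-2,0,0,-0.5,-0.5,-2,0,0,0,0,-1.5,0,0]' 20; python3 - <<'E'
from h import *
import h; h.JAR[:]=[527.8,-299.5]
s=snap('wrist','w48');tilt(s);scoop(tilt2(s))
E
```

```text
time: 32.07
tool_pos: [550.3, -276.3, 120.9]
tcp_rot: [178.8, 5.0, 47.3]
ft_force: [-5.6, 4.1, 11.9]
finger_gap: 20.7
tilt world 1.6 n [-1.    0.    0.03] 1431 3553 face centre X,Z -45.3 154.8
tilt2 world 0.0 side -0.1 2017 topz 165.3
t 32.1167 tcp [ 550.2 -276.3  120.9] [178.8   5.   47.3] F [-4.3  4.  11.5] gap 20.8
jarframe psi -132.7 origin [-2.5  3.2  7.3] lip [28.5  3.  18.3] tcp [-32.2   0.8 120.9] xdir [np.float64(-0.678), np.float64(-0.735)]
```

Seated (top at 165 mm, 12 N). Relieve and release.

```bash
python3 -m pendant '[0,0,0.7,0,20.7,0,0,0,0,26,0,0,0,0,35,0,0,0,0,50,0,0,0,0,65,0,0,0,0,75,0,0,0,0,85,0,0,0,0,85]' 20; python3 - <<'E'
from h import *
import h; h.JAR[:]=[527.8,-299.5]
s=snap('wrist','w49');tilt(s);scoop(tilt2(s))
E
```

```text
time: 32.78
tool_pos: [550.9, -276.5, 121.6]
tcp_rot: [178.7, 4.9, 47.3]
ft_force: [0.1, -0.4, 0.3]
finger_gap: 84.8
tilt world 67.5 n [-0.35 -0.4   0.85] 490 2328 face centre X,Z -38.2 164.8
tilt2 world -0.7 side -0.0 2043 topz 164.8
t 32.8333 tcp [ 550.9 -276.5  121.6] [178.7   4.9  47.3] F [0.2 0.5 0.3] gap 85.0
jarframe psi -132.7 origin [-1.2  4.   8.5] lip [29.7  3.8 19.8] tcp [-32.6   1.4 121.6] xdir [np.float64(-0.678), np.float64(-0.735)]
```

View pics/w49.png

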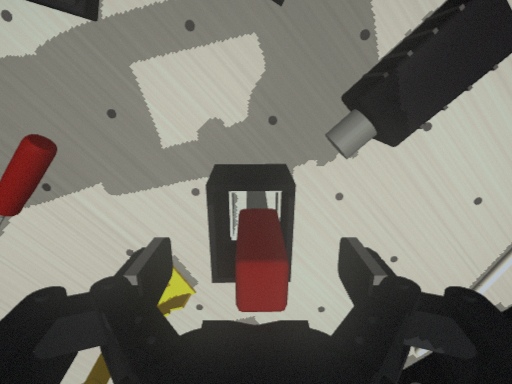

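```bash
python3 -m pendant '[0,0,5,0,85,0,0,12,0,85,0,0,18,0,85,0,0,20,0,85,0,0,20,0,85,0,0,20,0,85,0,0,20,0,85,0,0,10,0,85,-8,-12,0,0,85,-8,-12,0,0,85,0,0,0,0,85]' 20; python3 - <<'E'
from h import *
s=snap('side','s50');t=snap('top','t50')
balls(s,(230,170,290,240));balls(s)
P=cloud(s)
for n,s_ in(('S',s),('T',t)):
    P=cloud(s_);k=(s_['z_map']>0)&(P[...,2]>158)&(P[...,2]<172)&(np.hypot(P[...,0]-548,P[...,1]+277)<30);q=P[k][:,:2].astype('f4');print(n,len(q),cv2.minAreaRect(q) if len(q)>3 else '')
a=cv2.resize(s['frame'][60:240,200:380],(400,400));b=cv2.resize(s['frame'][260:370,160:270],(400,400));cv2.imwrite('pics/c50.png',np.hstack([a,b]))
E
```

```text
time: 33.75
tool_pos: [532.9, -301.2, 259.9]
tcp_rot: [178.6, 4.9, 47.4]
ft_force: [-0.3, 0.1, -0.7]
finger_gap: 85.2
ball [242 193  10   9  71] [246.3 196.8] [593.4 -39.4  59.9] rel [  55.1 -358.7] r 362.9 ang -81.3 rms 1.41
ball [241 316   4   9  25] [242.4 319.8] [494.7 290.9  21.1] rel [-43.6 -28.4] r 52.0 ang -146.9 rms 1.41
S 53 ((552.1278686523438, -274.6469421386719), (24.256622314453125, 23.622695922851562), 45.3488655090332)
T 70 ((553.6128540039062, -276.84783935546875), (21.029638290405273, 21.43504524230957), 41.64335632324219)
```

View pics/c50.png

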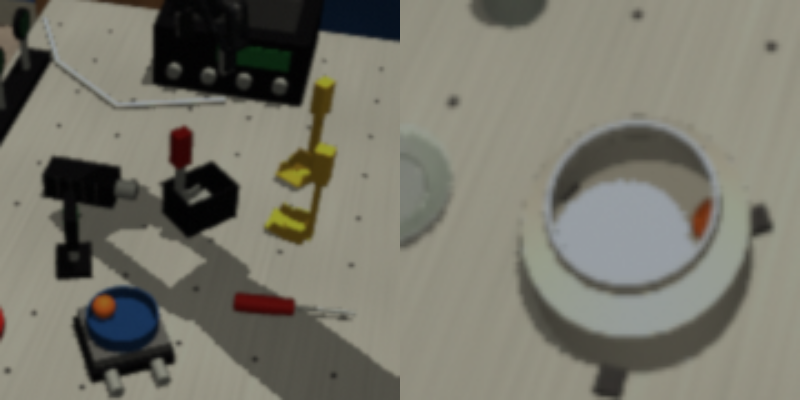

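View pics/t50.png

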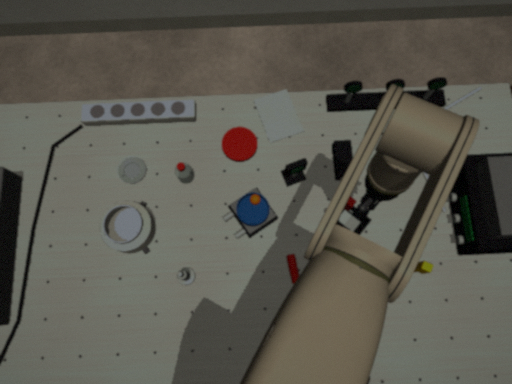

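```bash
python3 -c "
from bench import job
print(job.hand_in())"
```

```text
the job is handed in; nothing more can be done
None
```

The job is done and handed in at about 34 s. One orange sphere is in the blue dish, and the red-gripped scoop stands upright in its holder. I got no verdict back, so this rests on my own last checks.

**How it went:**
- **Scooping:** I took the scoop from the holder and lowered it through the jar mouth. I leaned it by letting it turn between the finger pads as I pushed it against what was in its way. With the sphere held at the jar wall, I ran the lip under it.
- **Carrying:** I set the scoop upright again against the back of the jar and carried the sphere out.
- **Delivering:** I tipped the sphere out on the dish floor, so it only rolled off the lip. I then set the scoop upright in the holder and released it.

**Last checks:**
- **Delivered sphere:** its centre is at z ≈ 60 mm, where 59 mm means resting on the dish floor.
- **Second sphere:** it is still on the jar floor where it was.
- **Scoop:** the grip top is at 165 mm with a tilt under about 2°, as at the start. It stands about 4–5 mm from its first spot inside the holder.
- **Robot:** the gripper is open and clear above, with no contact force.
- **Other objects:** those in view appeared unmoved in the last pictures, judged by eye.

**What was off:**
- **Dish rim contact:** on the first lowering over the dish, the scoop was about 18 mm to one side and pressed on the rim at 46 N. I lifted it and corrected.
- **Tool tilt:** the tool drifted to about 5–8° of tilt during the contact moves, so I worked from the scoop's measured tilt.
- **Tilt readings:** the two ways I measured scoop tilt disagreed by up to 8°, and by about 2° in the last comparison before release.

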